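# Fit the retaining ring over the sample changer's spindle

## Task

Wind the changer's handwheel clockwise (seen from above) until the lift reaches its stop and the spindle's groove stands clear of the hub. Then take the ring pliers off their rest by the two blue grips, squeeze them fully so that the ring spreads, and slide the ring down over the spindle until it lies on or just above the hub face, level with the groove. Do not bear down on it, leave the four other items alone, and finish while still holding the pliers squeezed, with the ring spread and level in that place.

Things in the scene. Friction and masses are not known exactly. Their poses are not given: they have to be found in the camera images.
- changer: Sample changer, fixed: black base 240 (x) x 360 (y) x 50 mm high, origin at centre of underside. At x 0, y +60 mm: carousel disc (radius 95 mm, top at 63 mm), aluminium hub (radius 28 mm, flat face at 100 mm) and steel spindle. At x -40, y -115: handwheel. At x +85, y -90: gauge post 112 mm high; its yellow stop lug is met by a red flag that rises with the spindle.
- groove (a point): On the vertical spindle axis, at the lower edge of the spindle's groove; rises with the spindle; at the top stop it lies in the hub face (100 mm above the bench). The groove is 6 mm high. Above it the spindle is 28 mm in diameter for 10 mm, then tapers to 18 mm at its top, 22 mm above this point.
- spindle (a joint): Height of the spindle lift in m: 0 lowest, 0.016 at the top stop. Driven by the handwheel only, 2 mm per rad; stays where it is left.
- wheel (a joint): Handwheel angle in rad, growing clockwise seen from above; starts between 0 and 2, ends at 8.0 against the top stop. Turns with about 0.05 Nm of friction.
- wheel_axis (a point): Point on the vertical axis of the handwheel, at the height of crank_grip (107 mm above the bench). The wheel's black rim has outer radius 54 mm and its top is 84 mm above the bench.
- crank_grip (a point): Mid height of the red upright crank knob on the wheel, 45 mm from the wheel axis. The knob is 22 mm in diameter, 34 mm high (88 to 122 mm above the bench) and spins freely on its pin, so it can be pinched from above and led round without turning the gripper.
- rest: Pliers rest, fixed to the bench: dark plate 170 x 60 mm with two black rubber blocks (22 x 44 mm, centres at x +57 and -66 mm) whose tops are 30 mm above the bench; origin at the centre of its underside, x along the pliers that lie on it.
- pliers: Ring pliers, 190 mm long, about 0.22 kg, level on the rest. Origin at the underside, between the grips; x to the ring, z up. Two flat parallel blue grips (x -59 to +35, z 1 to 19 mm, 12 mm thick), 60 mm over their outsides relaxed, 46 mm squeezed. Steel head at x 35 to 75 mm, 34 mm wide, 18 mm high. The brass ring stays hooked on the bent tips.
- pliers_grip (a point): Where to grip the pliers: midway between the blue grips, at mid height, 10 mm above the pliers' underside (40 mm above the bench on the rest). Axes as the pliers.
- ring_centre (a point): Centre of the ring, in the plane of its underside: 115 mm ahead of pliers_grip along the pliers' x, level with the pliers' underside. The ring lies flat in the pliers' x-y plane, 3 mm thick; its hole is 25 mm across relaxed (too small for the spindle), at least 32 mm spread; outside about 46 mm spread. Its gap faces the head. Axes as the pliers.
- handle_l (a joint): Inward travel of each blue grip in m (both move alike): 0 relaxed, 0.007 fully squeezed against its stop. A spring opens them: about 2 N on each grip relaxed, 4 N fully squeezed; squeeze with 20 to 40 N.
- vial: Bystander: amber jar, 32 mm diameter, 65 mm high; origin at the centre of its underside.
- source_pot: Bystander: brass pot, 52 mm diameter, 42 mm high; origin at the centre of its underside.
- dish: Bystander: aluminium dish, 64 mm diameter, 22 mm high; origin at the centre of its underside.
- spare_disc: Bystander: dark steel disc, 60 mm diameter, 12 mm high; origin at the centre of its underside.
Not all that is in view belongs to the job. Of the things that look like the pliers, the smaller one is meant. Several things have the shape of the rest; the one meant has the colours described above.

How it is judged:
By the outcome, as a careful person would: the job done as asked, in the order asked, and still so for the second after the job is handed in, while the arm keeps its last pose, push and grip.
It also fails if it takes over 61 s, if anything falls off the work surface, if the arm or the gripper's body presses on something with over 40 N, if the wrist force passes 120 N, or if a joint passes its speed limit or range.

## Robot

A 6-joint arm with a two-finger parallel gripper is mounted at the origin on the work surface. World frame = base frame: x ahead of the robot, y to its left, z up, the work surface at z = 0. Lengths are in m, angles in rad, forces in N, time in s.
With the tool pointing down it reaches from about 0.325 to 0.9 m from the base axis. Payload 3.5 kg.
Tool frame: the origin (TCP) lies midway between the tips of the shut fingers; the grasp point (between the pads) lies hold_point_z behind it (hold_point_z is the distance from the TCP to the grasp point, in m); x points along the fingers, y is the direction in which the jaws open and shut, and the axes are right-handed (so a half turn about x gives the same grasp; the last joint's range is limited). The gripper opens to 85 mm and grips with 20 to 120 N. Pads are 22 mm wide; open, the fingers measure 114 mm over their backs; the gripper's body (76 mm by 85 mm) begins 54 mm behind the grasp point. The pads swing forward as they close: fully open they stand 13 mm farther back than shut.
Start: joints at [-1.381, 0.276, -0.026, 1.268, 0, 1.467], TCP at [0.18, -0.598, 0.231] pointing down, gripper open.
Joint ranges: [-3.12, 3.12], [-0.85, 1.88], [-1.08, 1.24], [-1.95, 2.15], [-1.57, 1.53], [-3.14, 3.14]. Speed limits (rad/s): [2.57, 2.57, 3.14, 3.14, 3.14, 3.14].

## Interface

Orientations are given as [roll, pitch, yaw] about the fixed x, y, z axes, in that order (R = Rz(yaw) Ry(pitch) Rx(roll)).
In Python, from rig import * gives the robot as it stands.
- The arm moves only by the shell command python3 -m jog 'ROWS' [OPENING] [FORCE]. ROWS is a JSON object of lists of equal length, an entry for each row: "dp": the shift along the tool's x, y, z in mm, a list of three; "twist": the turn, a rotation vector about the tool's x, y, z in degrees, a list of three. In form: {"dp": [[dx, dy, dz], ...], "twist": [[rx, ry, rz], ...]}. A call has 1 to 10 rows; each row shifts and turns the commanded pose from where the row before left it, along the tool's axes as they then stand; what a row does not reach is not made up. A row lasts 1/8 s, in which the tool goes at most 62.5 mm and 10.7 degrees, less where a joint would pass 70% of its speed; a pose out of reach is approached as far as the arm can. A call is refused whole if a number of a shift passes 62.5 or a number of a turn 10.7, either way. A call with a gripper value outside its range is refused whole. OPENING is the closure, from -1 (fully open) to 1 (shut), set as the call begins (- or left out, the last holds). The fingers move at their own pace and stop on an object; FORCE is the grip in N (left out, the last holds). Time passes only in rows, so rows that do not move let the fingers close. It gives the time, the measured TCP pose, the force and the opening at its end, in the units of the state.
- sense(): the state, without advancing time (a new reading comes with each control period).
- grab_frame(name): name is "scene" or "top" or "wrist"; returns a dict with "image" (384x512x3 uint8, blue, green, red), "vfov" (degrees; the focal length in pixels is half the picture's height over the tangent of half this angle, whatever the lens; pixels are square), "cx", "cy" (the principal point, pixels), "R" (3x3) and "t" (3): a world point X has camera coordinates R X + t. Camera axes: x right, y down, z forward; pixel columns grow to the right and rows downward; lengths in m; the calibration is good to about 2 mm. A picture is of the moment at which its call begins. There is no depth.
- close_job(): hands the job in, once; it reports no verdict.
The state is a dict: "time_s": time; "joint_positions": joint angles; "qd": joint speeds; "joint_efforts": joint torques, N m; "eef_pos": TCP position; "ee_rot": TCP orientation; "force": force on the tool from outside, world axes, zero at the start; "moment": the same for the moment, N m; "finger_gap": opening from 0.0 (shut) to 1.0 (fully open).
Only numpy, scipy, OpenCV 4.12 (cv2) and the standard library are available. Lean on these libraries where they do the work, as an engineer would, in place of code of your own. Each camera call takes 0.05 s, during which the arm holds its last target.

## Working session

There is one attempt and no reset: what is moved stays moved. The work goes in short steps, Python scripts to look and compute and a shell command to move; the robot and the scene stay as the last step left them, time stands still between calls to the robot, and variables do not carry over. Pictures are saved under pics/ and viewed, and the job is handed in when it is done.

```bash
ls; mkdir -p pics
python3 - <<'E'
from rig import *
import cv2
s=sense()
for k,v in s.items(): print(k,v)
import rig; print([n for n in dir(rig) if not n.startswith('__')])
for n in ("scene","top","wrist"):
    f=grab_frame(n); cv2.imwrite(f"pics/{n}0.png",f["image"]); print(n,f["vfov"],f["cx"],f["cy"],f["R"],f["t"])
try: print(hold_point_z)
except Exception as e: print(e)
E
```

```text
pics
time_s 0.0
joint_positions [-1.38140524e+00  2.77110933e-01 -2.78771611e-02  1.26802709e+00
  3.19757936e-05  1.46740403e+00]
qd [ 2.61271296e-04 -1.08561783e-03  6.23106418e-04 -1.21937717e-03
 -1.32582659e-05 -9.21156880e-04]
joint_efforts [ 8.90762421e-04 -4.45505977e+01  2.95204335e+01  1.64053787e-02
 -6.57109626e-05  9.87732392e-06]
eef_pos [ 0.18024201 -0.59762702  0.23017518]
ee_rot [-1.68859852  1.56857724  1.74577747]
force [ 0.71050236 -0.25008047 -0.7581199 ]
moment [0.01746941 0.01130451 0.00631935]
finger_gap 1.0010580226076957
['MotionError', 'close_job', 'grab_frame', 'hold_point_z', 'sense']
scene 46.10272752628521 255.57042138753806 190.24797180552878 [[ 0.72380695  0.6898625  -0.01390081]
 [ 0.36775955 -0.40274451 -0.83818242]
 [-0.5838291   0.6015701  -0.5452128 ]] [-0.3286707  -0.09046588  1.63909764]
top 52.42992489747623 263.3421144327472 190.08961357271897 [[ 0.0049611  -0.99998307  0.0030422 ]
 [-0.9896545  -0.00534603 -0.14337149]
 [ 0.14338532 -0.00229945 -0.98966427]] [-0.01060548  0.50101077  1.12487076]
wrist 65.39516600837902 254.5015439238843 194.73738902963078 [[ 0.28919635 -0.95726624 -0.00261223]
 [-0.92226328 -0.27935086  0.26719568]
 [-0.25650713 -0.07486285 -0.96363875]] [-0.62450881 -0.03487294  0.3778824 ]
0.0187
```

View pics/scene0.png

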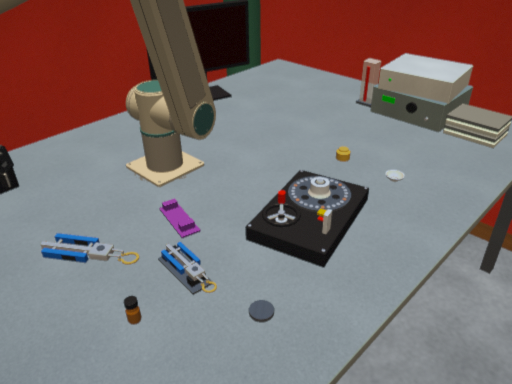

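View pics/top0.png

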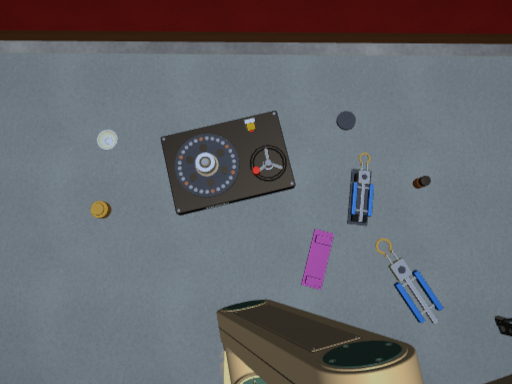

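View pics/wrist0.png

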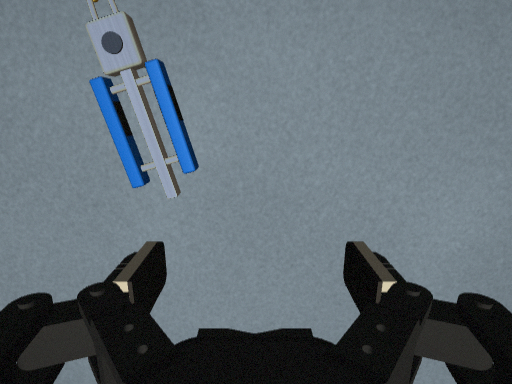

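```bash
cat > h.py <<'E'
import numpy as np, cv2
from rig import *
from scipy.spatial.transform import Rotation as Ro
def foc(f): return f["image"].shape[0]/2/np.tan(np.radians(f["vfov"]/2))
def ray(f,u,v):
    R=np.array(f["R"]);t=np.array(f["t"]);F=foc(f)
    c=-R.T@t; d=R.T@np.array([(u-f["cx"])/F,(v-f["cy"])/F,1]); return c,d/np.linalg.norm(d)
def onz(f,u,v,z):
    c,d=ray(f,u,v); return c+d*(z-c[2])/d[2]
def proj(f,X):
    p=np.array(f["R"])@np.array(X)+np.array(f["t"]); F=foc(f)
    return np.array([f["cx"]+F*p[0]/p[2],f["cy"]+F*p[1]/p[2]])
def tri(*frs):
    A=np.zeros((3,3));b=np.zeros(3);L=[]
    for f,(u,v) in frs:
        c,d=ray(f,u,v);P=np.eye(3)-np.outer(d,d);A+=P;b+=P@c;L.append((c,P))
    X=np.linalg.solve(A,b); return X,[round(1e3*np.linalg.norm(P@(X-c)),2) for c,P in L]
def crop(im,x0,y0,x1,y1,k,name):
    c=cv2.resize(im[y0:y1,x0:x1],None,fx=k,fy=k,interpolation=cv2.INTER_CUBIC); cv2.imwrite(name,c)
def tool():
    s=sense(); R=Ro.from_euler('xyz',s["ee_rot"]).as_matrix(); return s,np.array(s["eef_pos"]),R
def blobs(im,lo,hi,amin=5):
    m=cv2.inRange(cv2.cvtColor(im,cv2.COLOR_BGR2HSV),lo,hi)
    n,l,st,c=cv2.connectedComponentsWithStats(m)
    return [(st[i].tolist(),c[i].round(1).tolist()) for i in range(1,n) if st[i][4]>=amin],m
E
python3 - <<'E'
from h import *
f=grab_frame("top");g=grab_frame("scene")
crop(f["image"],155,105,305,217,5,"pics/topch.png")
crop(f["image"],330,145,450,235,6,"pics/toppl.png")
crop(g["image"],240,165,380,265,5,"pics/scch.png")
crop(g["image"],30,190,230,300,4,"pics/scpl.png")
for fr,n in((f,'top'),(g,'sc')):
    print(n,'red',blobs(fr["image"],(0,180,120),(6,255,255))[0][-6:])
    print(n,'blue',blobs(fr["image"],(100,150,80),(120,255,255))[0])
    print(n,'brass',blobs(fr["image"],(15,120,80),(30,255,255))[0])
E
```

```text
top red [([250, 130, 4, 2, 6], [251.5, 130.5]), ([253, 167, 7, 7, 39], [255.6, 170.0])]
top blue [([351, 182, 7, 33, 144], [353.8, 198.3]), ([367, 184, 7, 32, 131], [370.1, 199.7]), ([414, 271, 29, 39, 234], [427.9, 290.1]), ([396, 283, 29, 40, 240], [409.8, 302.5])]
top brass [([246, 123, 10, 8, 59], [250.5, 126.3]), ([359, 154, 3, 8, 8], [359.6, 157.5]), ([367, 157, 3, 6, 6], [368.5, 159.5]), ([91, 201, 18, 17, 238], [99.2, 209.0]), ([376, 239, 15, 17, 61], [382.6, 245.5])]
sc red [([364, 67, 6, 34, 77], [366.5, 81.8]), ([207, 69, 19, 13, 152], [215.7, 74.5]), ([278, 190, 8, 13, 75], [281.4, 195.7]), ([481, 195, 23, 31, 245], [492.4, 213.5]), ([318, 216, 5, 5, 20], [320.1, 218.1]), ([508, 221, 4, 13, 34], [509.9, 228.3])]
sc blue [([55, 234, 43, 10, 241], [74.6, 238.2]), ([178, 242, 22, 22, 128], [188.0, 252.0]), ([42, 248, 46, 14, 331], [63.7, 254.0]), ([162, 250, 22, 24, 177], [172.8, 261.2])]
sc brass [([337, 147, 13, 14, 157], [342.8, 153.7]), ([317, 208, 9, 9, 55], [320.9, 211.8]), ([119, 252, 20, 12, 73], [129.7, 257.9]), ([201, 281, 15, 11, 56], [208.2, 286.3]), ([127, 308, 12, 15, 99], [133.0, 314.8])]
```

View pics/topch.png

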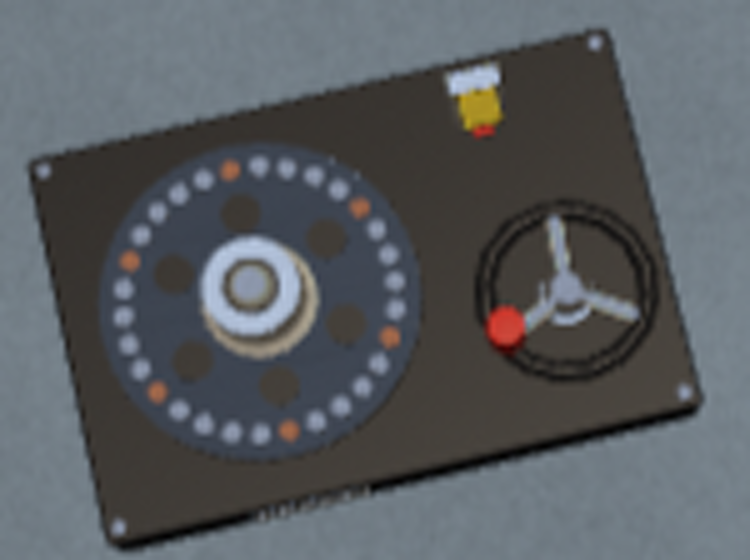

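View pics/toppl.png

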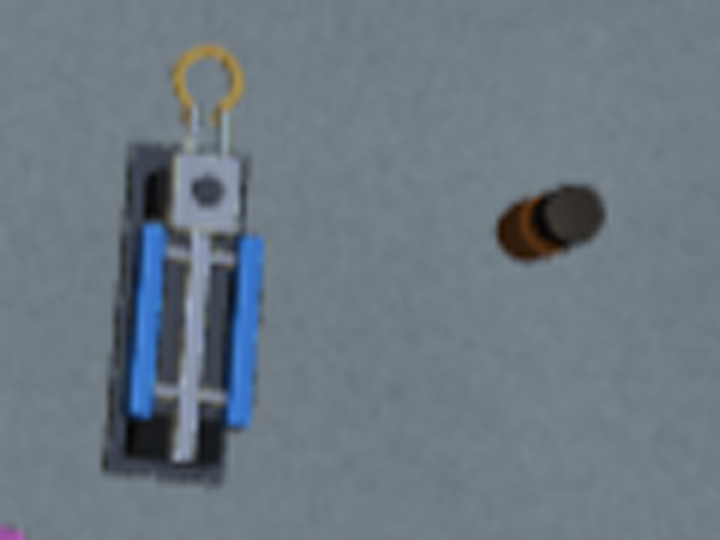

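View pics/scch.png

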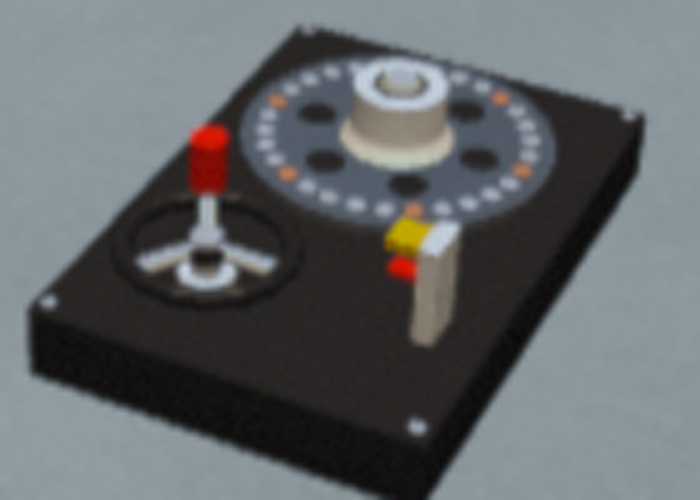

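View pics/scpl.png

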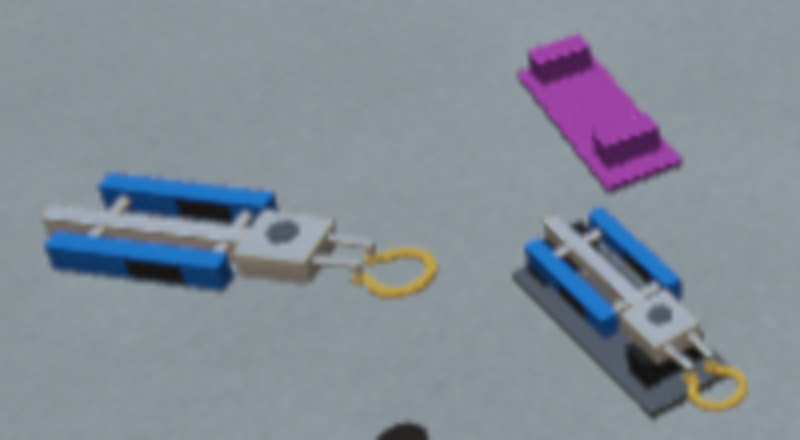

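Run:
```python
from h import *
f=grab_frame("top");g=grab_frame("scene")
# pixels from crops: top crop origin(155,105)/5, scene (240,165)/5
T=lambda x,y:(155+x/5-.4,105+y/5-.4); S=lambda x,y:(240+x/5-.4,165+y/5-.4)
TP=lambda x,y:(330+x/6-.42,145+y/6-.42); SP=lambda x,y:(30+x/4-.38,190+y/4-.38)
for n,a,b in [("hubtop",T(252,286),S(401,78)),("spindletop",T(250,284),S(402,76)),("knobtop",T(506,326),S(210,138)),
 ("wheelhub",T(568,286),S(207,232)),("posttop",T(473,80),S(440,237)),("lug",T(480,110),S(407,236)),("flag",T(484,131),S(403,268)),
 ("scrA",T(43,171),S(632,115)),("scrB",T(596,42),S(418,427)),("scrC",T(685,391),S(48,302)),("scrD",T(118,526),S(308,30)),
 ("pivot",TP(207,190),SP(659,314)),("ring",TP(208,82),SP(717,386)),("tail",TP(183,455),SP(550,222)),
 ]:
    X,e=tri((f,a),(g,b)); print(n,np.round(X*1e3,1),e)
# decoy big pliers size check / grips ends
for n,p in [("gripL back",TP(141,415)),("gripL fr",TP(154,228)),("gripR back",TP(240,425)),("gripR fr",TP(252,240))]:
    print(n,np.round(onz(f,*p,.049)*1e3,1))
```

```text
hubtop [571.1 157.5 102.8] [np.float64(0.52), np.float64(0.52)]
spindletop [571.6 158.1 104.3] [np.float64(0.89), np.float64(0.89)]
knobtop [545.6  13.  118.8] [np.float64(0.65), np.float64(0.65)]
wheelhub [575.2 -22.2  87.1] [np.float64(1.08), np.float64(1.08)]
posttop [690.   32.9 110.5] [np.float64(1.0), np.float64(1.0)]
lug [673.2  28.3 105.6] [np.float64(1.83), np.float64(1.83)]
flag [669.7  28.2  82. ] [np.float64(0.47), np.float64(0.47)]
scrA [652.8 292.9  47.8] [np.float64(0.64), np.float64(0.64)]
scrB [734.2 -39.3  50.1] [np.float64(1.16), np.float64(1.16)]
scrC [520.4 -92.2  49.7] [np.float64(1.34), np.float64(1.34)]
scrD [438.6 239.5  47.8] [np.float64(1.6), np.float64(1.6)]
pivot [ 541.5 -307.3   48.5] [np.float64(1.35), np.float64(1.35)]
ring [ 600.2 -313.7   31.7] [np.float64(0.93), np.float64(0.93)]
tail [ 411.3 -293.7   39.4] [np.float64(1.27), np.float64(1.27)]
gripL back [ 430.8 -270.4   49. ]
gripL fr [ 523.1 -279.4   49. ]
gripR back [ 426.2 -318.5   49. ]
gripR fr [ 517.4 -327.5   49. ]
```

Run:
```python
from h import *
s,p,R=tool(); print(R.round(3)); print(p)
print("y axis heading",np.degrees(np.arctan2(R[1,1],R[0,1])),"z heading",np.degrees(np.arctan2(R[1,2],R[0,2])))
f=grab_frame("wrist"); Rc=np.array(f["R"]); c=-Rc.T@np.array(f["t"]); print("cam in tool",(R.T@(c-p)).round(4)); print((Rc@R).round(3))
```

```text
[[-0.     0.289 -0.957]
 [ 0.    -0.957 -0.289]
 [-1.    -0.    -0.   ]]
[ 0.18035345 -0.59824975  0.23104393]
y axis heading -73.22650593923328 z heading -163.22650847067942
cam in tool [-0.1415  0.0008 -0.0677]
[[ 0.001  1.    -0.001]
 [-0.267  0.001  0.964]
 [ 0.964 -0.     0.267]]
```

```bash
python3 -m jog '{"dp":[[0,-12,-26],[0,-25,-55],[0,-25,-55],[0,-25,-55],[0,-25,-55],[0,-25,-55],[0,-25,-55],[0,-25,-55],[0,0,0],[0,0,0]],"twist":[[0,0,0],[0,0,0],[0,0,0],[0,0,0],[0,0,0],[0,0,0],[0,0,0],[0,0,0],[0,0,0],[0,0,0]]}' -1 30
python3 - <<'E'
from h import *
f=grab_frame("wrist"); cv2.imwrite("pics/w1.png",f["image"])
import pickle; pickle.dump(f,open("w1.pkl","wb")); print(sense()["eef_pos"],sense()["time_s"])
E
```

```text
time_s: 1.65
eef_pos: [0.5197, -0.3007, 0.2312]
ee_rot: [0.093, 1.57, -2.755]
force: [0.3, -0.8, -0.7]
finger_gap: 0.999
[ 0.5192917  -0.30123396  0.23122964] 1.7
```

View pics/w1.png

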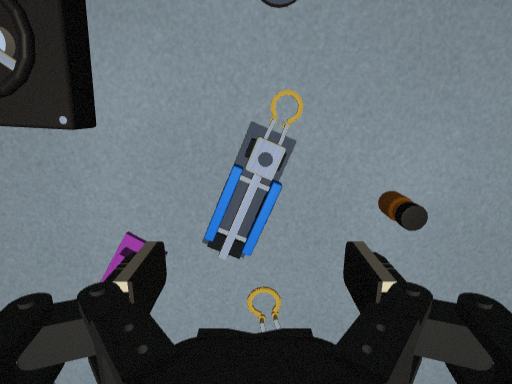

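```bash
python3 -m jog '{"dp":[[0,-25,-10],[0,-49,-19],[0,-49,-19],[0,-49,-19],[0,-49,-19],[0,-49,-19],[0,-23,-10],[0,0,0],[0,0,0]],"twist":[[0,0,0],[0,0,0],[0,0,0],[0,0,0],[0,0,0],[0,0,0],[0,0,0],[0,0,0],[0,0,0]]}'
python3 - <<'E'
from h import *
import pickle
f=grab_frame("wrist"); cv2.imwrite("pics/w2.png",f["image"])
pickle.dump(f,open("w2.pkl","wb")); print(sense()["eef_pos"],sense()["time_s"])
g=pickle.load(open("w1.pkl","rb")); crop(g["image"],190,80,320,270,4,"pics/w1c.png")
print(blobs(f["image"],(0,180,100),(6,255,255),30)[0])
E
```

```text
time_s: 2.82
eef_pos: [0.5453, 0.0114, 0.2313]
ee_rot: [1.166, 1.57, -1.684]
force: [-0.3, -0.3, 0.1]
finger_gap: 0.999
[0.5453189  0.01131236 0.23136191] 2.875
[([270, 49, 13, 4, 41], [275.9, 50.4]), ([240, 174, 25, 31, 581], [252.2, 189.4])]
```

View pics/w2.png

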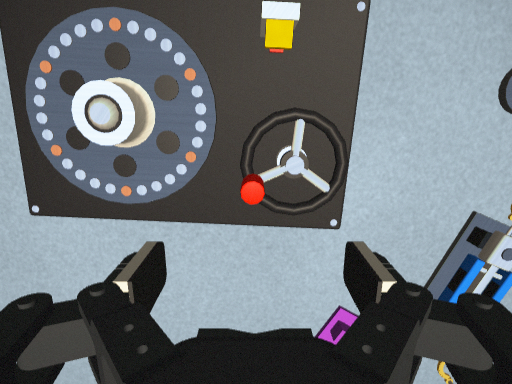

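View pics/w1c.png

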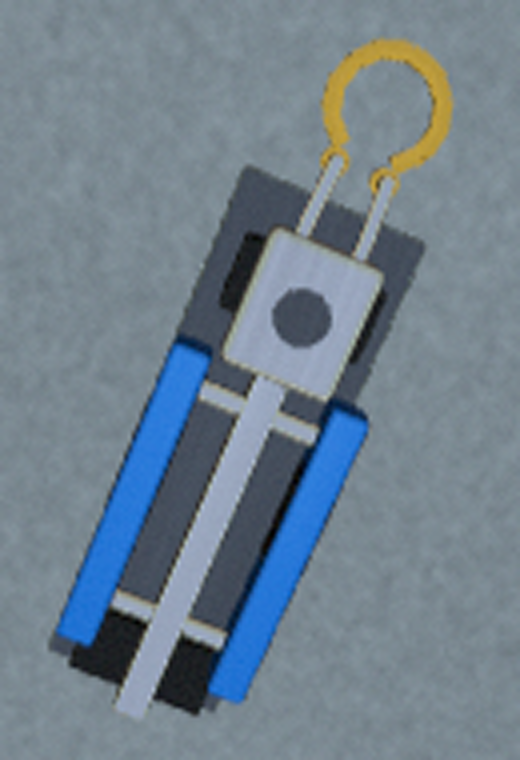

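Run:
```python
from h import *
import pickle
w=pickle.load(open("w2.pkl","rb")); f=grab_frame("top");g=grab_frame("scene")
crop(w["image"],60,70,160,150,7,"pics/w2hub.png"); crop(w["image"],225,100,350,225,5,"pics/w2wh.png")
print("knob top@122",(onz(w,252.3,192,.122)*1e3).round(1))
T=lambda x,y:(155+x/5-.4,105+y/5-.4); S=lambda x,y:(240+x/5-.4,165+y/5-.4)
print(tri((w,(252.3,192)),(g,S(210,138)),(f,T(506,326))))
print(proj(w,[.572,.158,.1]),proj(w,[.572,.158,.108]), proj(w,[.5753,-.0215,.087]))
```

```text
knob top@122 [545.4  12.6 122. ]
(array([0.54530468, 0.01275129, 0.11911923]), [np.float64(0.7), np.float64(0.46), np.float64(0.96)])
[102.5503219  111.65318965] [ 97.96138964 111.65307875] [295.25661758 163.75229196]
```

View pics/w2hub.png

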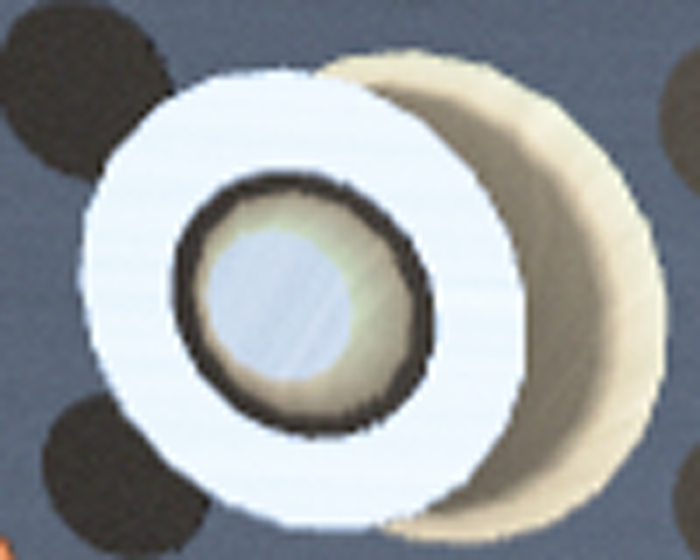

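View pics/w2wh.png

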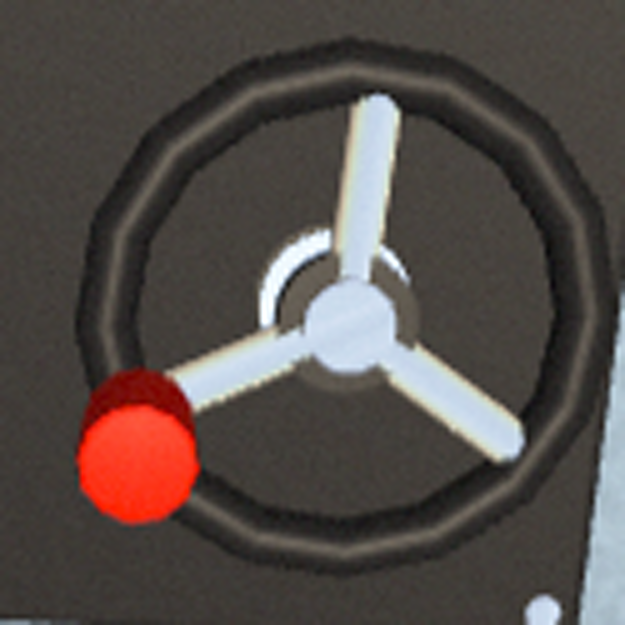

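```bash
python3 -m jog '{"dp":[[30,-1.3,-0.4],[55,0,0],[40,0,0],[15,0,0],[0,0,0]],"twist":[[0,0,0],[0,0,0],[0,0,0],[0,0,0],[0,0,0]]}'; python3 -m jog '{"dp":[[0,0,0],[0,0,0],[0,0,0],[0,0,0],[0,0,0],[0,0,0]],"twist":[[0,0,0],[0,0,0],[0,0,0],[0,0,0],[0,0,0],[0,0,0]]}' 1 40
python3 - <<'E'
from h import *
f=grab_frame("wrist"); cv2.imwrite("pics/w3.png",f["image"]); s=sense();print(s["force"],s["finger_gap"])
# circle rows
s,p,R=tool(); ax=np.array([.5752,-.0213]); a0=np.arctan2(p[1]-ax[1],p[0]-ax[0]); print(np.degrees(a0),np.hypot(*(p[:2]-ax)))
E
```

```text
time_s: 3.6
eef_pos: [0.545, 0.0138, 0.0908]
ee_rot: [-0.336, 1.569, 3.097]
force: [-1.0, 0.1, 0.3]
finger_gap: 1.001
time_s: 4.35
eef_pos: [0.5464, 0.014, 0.0924]
ee_rot: [2.485, 1.569, -0.364]
force: [0.2, -1.6, 5.4]
finger_gap: 0.242
[-0.85338895 -0.99732723  5.9078426 ] 0.23979097228664886
129.18955833770661 0.045598346187726915
```

View pics/w3.png

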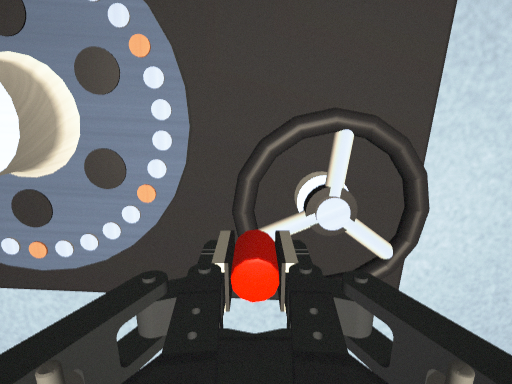

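Run:
```python
from h import *
s,p,R=tool(); r=45.
a0=130.
for k in range(26):
    a=np.radians(a0-18*k);b=np.radians(a0-18*(k+1))
    d=np.array([r*(np.cos(b)-np.cos(a)),r*(np.sin(b)-np.sin(a)),0]); t=R.T@d
    print(k,t.round(1).tolist(),end='; ' if k%5<4 else '\n')
```

```text
0 [0.0, -3.5, -13.6]; 1 [0.0, 0.9, -14.0]; 2 [0.0, 5.2, -13.1]; 3 [0.0, 9.0, -10.8]; 4 [0.0, 11.9, -7.5]
5 [0.0, 13.6, -3.5]; 6 [0.0, 14.0, 0.9]; 7 [0.0, 13.1, 5.2]; 8 [-0.0, 10.8, 9.0]; 9 [-0.0, 7.5, 11.9]
10 [-0.0, 3.5, 13.6]; 11 [-0.0, -0.9, 14.0]; 12 [-0.0, -5.2, 13.1]; 13 [-0.0, -9.0, 10.8]; 14 [-0.0, -11.9, 7.5]
15 [-0.0, -13.6, 3.5]; 16 [-0.0, -14.0, -0.9]; 17 [-0.0, -13.1, -5.2]; 18 [0.0, -10.8, -9.0]; 19 [0.0, -7.5, -11.9]
20 [0.0, -3.5, -13.6]; 21 [0.0, 0.9, -14.0]; 22 [0.0, 5.2, -13.1]; 23 [0.0, 9.0, -10.8]; 24 [0.0, 11.9, -7.5]
25 [0.0, 13.6, -3.5];
```

```bash
python3 -m jog '{"dp":[[-1,-3.5,-13.6],[0,0.9,-14],[0,5.2,-13.1],[0,9,-10.8],[0,11.9,-7.5],[0,13.6,-3.5],[0,14,0.9],[0,13.1,5.2],[0,10.8,9],[0,7.5,11.9]],"twist":[[0,0,0],[0,0,0],[0,0,0],[0,0,0],[0,0,0],[0,0,0],[0,0,0],[0,0,0],[0,0,0],[0,0,0]]}'
python3 - <<'E'
from h import *
f=grab_frame("wrist"); cv2.imwrite("pics/w4.png",f["image"]); s=sense();print(s["eef_pos"],s["force"],s["finger_gap"])
E
```

```text
time_s: 5.65
eef_pos: [0.6039, -0.0552, 0.0924]
ee_rot: [2.916, 1.569, 0.067]
force: [1.8, 2.9, 3.3]
finger_gap: 0.24
[ 0.60194012 -0.05669276  0.09241541] [-0.42572415 -1.5637812   2.95378018] 0.24091402480158208
```

View pics/w4.png

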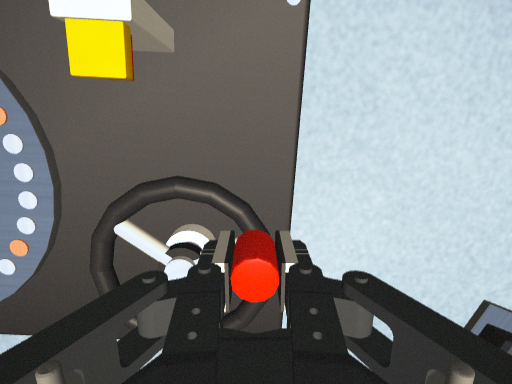

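Knob still between the pads (256,265), and the wheel has turned half round. Continuing.

```bash
python3 -m jog '{"dp":[[0,3.5,13.6],[0,-0.9,14],[0,-5.2,13.1],[0,-9,10.8],[0,-11.9,7.5],[0,-13.6,3.5],[0,-14,-0.9],[0,-13.1,-5.2],[0,0,0]],"twist":[[0,0,0],[0,0,0],[0,0,0],[0,0,0],[0,0,0],[0,0,0],[0,0,0],[0,0,0],[0,0,0]]}'
python3 - <<'E'
from h import *
s,p,R=tool();print(s["eef_pos"],s["force"],np.degrees(np.arctan2(p[1]+.0213,p[0]-.5752)))
f=grab_frame("top");g=grab_frame("scene")
crop(g["image"],240,165,380,265,5,"pics/scch2.png")
E
```

```text
time_s: 6.82
eef_pos: [0.5319, -0.0083, 0.0924]
ee_rot: [2.446, 1.568, -0.401]
force: [5.8, -1.4, -1.4]
finger_gap: 0.241
[ 0.53192761 -0.00832437  0.09243558] [ 5.81225589 -1.39868966 -1.37127663] 163.30815190971072
```

View pics/scch2.png

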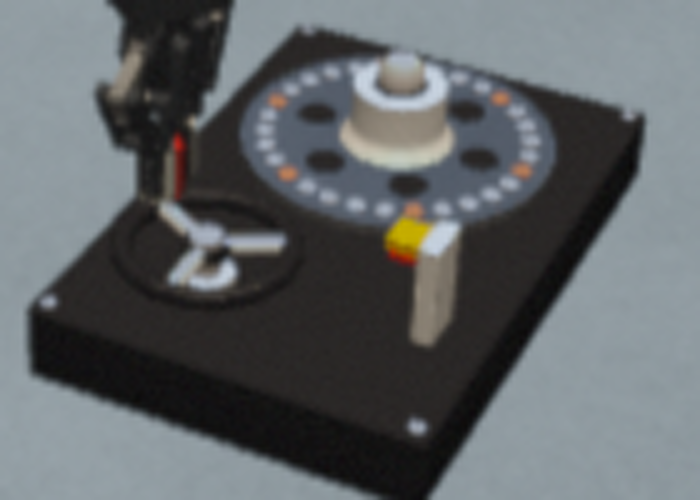

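```bash
cat > c.py <<'E'
from h import *
s,p,R=tool();a=np.arctan2(p[1]+.0213,p[0]-.5752); F=np.array(s["force"][:2])
print("ang %.1f r %.1f tang(ccw +) %.1f rad %.1f Fz %.1f"%(np.degrees(a),1e3*np.hypot(p[1]+.0213,p[0]-.5752),F@[-np.sin(a),np.cos(a)],F@[np.cos(a),np.sin(a)],s["force"][2]))
E
python3 c.py
python3 -m jog '{"dp":[[0,-10.8,-9],[0,-7.5,-11.9],[0,0,0]],"twist":[[0,0,0],[0,0,0],[0,0,0]]}'; python3 c.py
python3 -m jog '{"dp":[[0,-3.5,-13.6],[0,0,0]],"twist":[[0,0,0],[0,0,0]]}'; python3 c.py
```

```text
ang 163.8 r 45.2 tang(ccw +) -1.2 rad -5.7 Fz -2.0
time_s: 7.3
eef_pos: [0.5462, 0.014, 0.0924]
ee_rot: [1.588, 1.567, -1.26]
force: [3.4, -3.4, -0.8]
finger_gap: 0.242
ang 129.4 r 45.7 tang(ccw +) -0.5 rad -4.8 Fz -0.8
time_s: 7.55
eef_pos: [0.558, 0.0212, 0.0924]
ee_rot: [1.468, 1.568, -1.381]
force: [3.2, -4.5, 0.9]
finger_gap: 0.245
ang 112.1 r 45.9 tang(ccw +) -1.3 rad -5.4 Fz 0.9
```

```bash
python3 -m jog '{"dp":[[0,0.9,-14],[0,0,0]],"twist":[[0,0,0],[0,0,0]]}'; python3 c.py
python3 - <<'E'
from h import *
g=grab_frame("scene"); crop(g["image"],290,180,350,240,8,"pics/fl.png")
f=grab_frame("wrist"); cv2.imwrite("pics/w5.png",f["image"])
E
```

```text
time_s: 7.8
eef_pos: [0.5711, 0.0245, 0.0924]
ee_rot: [1.041, 1.569, -1.808]
force: [1.2, -4.1, 3.4]
finger_gap: 0.238
ang 95.2 r 46.0 tang(ccw +) -0.8 rad -4.2 Fz 3.4
```

View pics/fl.png

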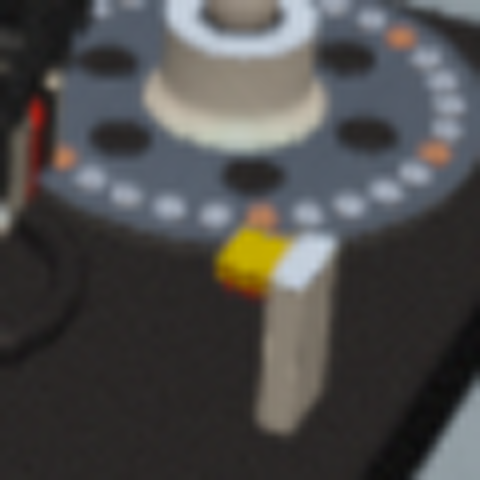

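View pics/w5.png

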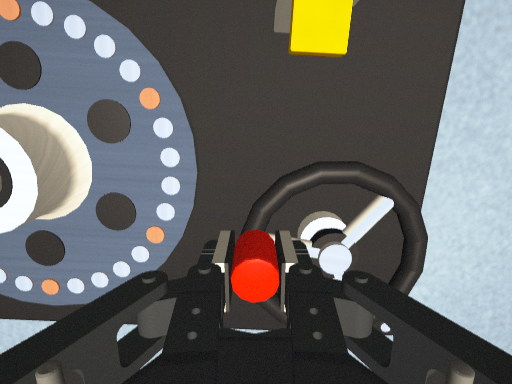

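```bash
python3 -m jog '{"dp":[[0,5.5,-12.5],[0,0,0]],"twist":[[0,0,0],[0,0,0]]}'; python3 c.py
python3 -m jog '{"dp":[[0,4.5,-5.4],[0,0,0]],"twist":[[0,0,0],[0,0,0]]}'; python3 c.py
```

```text
time_s: 8.15
eef_pos: [0.5846, 0.0237, 0.0924]
ee_rot: [-1.694, 1.569, 1.74]
force: [0.5, 0.4, 3.9]
finger_gap: 0.242
ang 78.2 r 46.0 tang(ccw +) -0.4 rad 0.5 Fz 3.9
time_s: 8.4
eef_pos: [0.5909, 0.0218, 0.0924]
ee_rot: [-1.86, 1.567, 1.575]
force: [1.4, 2.9, 4.7]
finger_gap: 0.243
ang 70.0 r 45.9 tang(ccw +) -0.3 rad 3.2 Fz 4.7
```

```bash
python3 -m jog '{"dp":[[0,4.7,-5.3],[0,0,0]],"twist":[[0,0,0],[0,0,0]]}'; python3 c.py
python3 -m jog '{"dp":[[0,5.4,-4.5],[0,0,0]],"twist":[[0,0,0],[0,0,0]]}'; python3 c.py
```

```text
time_s: 8.65
eef_pos: [0.5979, 0.0185, 0.0924]
ee_rot: [-2.199, 1.568, 1.236]
force: [2.7, 3.9, 3.1]
finger_gap: 0.243
ang 60.4 r 45.8 tang(ccw +) -0.4 rad 4.7 Fz 3.1
time_s: 8.9
eef_pos: [0.6041, 0.0141, 0.0924]
ee_rot: [-2.661, 1.569, 0.773]
force: [3.8, 4.1, 2.7]
finger_gap: 0.241
ang 50.8 r 45.7 tang(ccw +) -0.4 rad 5.6 Fz 2.7
```

```bash
python3 -m jog '{"dp":[[0,5.5,-4.0],[0,0,0]],"twist":[[0,0,0],[0,0,0]]}'; python3 c.py
python3 -m jog '{"dp":[[0,6.4,-3.0],[0,0,0]],"twist":[[0,0,0],[0,0,0]]}'; python3 c.py
```

```text
time_s: 9.15
eef_pos: [0.609, 0.0094, 0.0924]
ee_rot: [-3.073, 1.57, 0.361]
force: [2.0, 2.4, 3.8]
finger_gap: 0.247
ang 42.2 r 45.7 tang(ccw +) 0.5 rad 3.1 Fz 3.8
time_s: 9.4
eef_pos: [0.6092, 0.0091, 0.0922]
ee_rot: [-1.237, 1.557, 2.199]
force: [-7.6, 14.3, 13.0]
finger_gap: 0.245
ang 41.8 r 45.6 tang(ccw +) 15.7 rad 3.9 Fz 13.0
```

```bash
python3 -m jog '{"dp":[[0,-4.4,2],[0,0,0]],"twist":[[0,0,0],[0,0,0]]}'; python3 c.py
python3 -m jog '{"dp":[[0,0,0],[0,0,0],[0,0,0],[0,0,0],[-15,0,0],[-45,0,0],[-45,0,0],[-20,0,0],[0,0,0]],"twist":[[0,0,0],[0,0,0],[0,0,0],[0,0,0],[0,0,0],[0,0,0],[0,0,0],[0,0,0],[0,0,0]]}' -1 40
python3 - <<'E'
from h import *
import pickle
g=grab_frame("scene"); crop(g["image"],240,165,380,265,5,"pics/fl2.png")
f=grab_frame("wrist"); cv2.imwrite("pics/w6.png",f["image"]); pickle.dump(f,open("w6.pkl","wb")); pickle.dump(g,open("g6.pkl","wb"))
E
```

```text
time_s: 9.65
eef_pos: [0.6091, 0.0093, 0.0923]
ee_rot: [-1.233, 1.568, 2.203]
force: [-1.2, 7.1, 6.8]
finger_gap: 0.244
ang 42.1 r 45.7 tang(ccw +) 6.1 rad 3.8 Fz 6.8
time_s: 10.78
eef_pos: [0.6124, 0.0076, 0.2208]
ee_rot: [2.727, 1.565, -0.122]
force: [0.2, -0.0, -0.4]
finger_gap: 0.999
```

View pics/fl2.png

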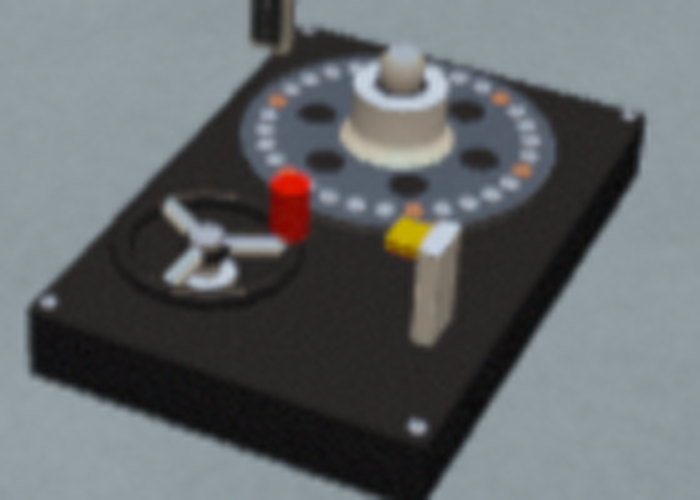

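View pics/w6.png

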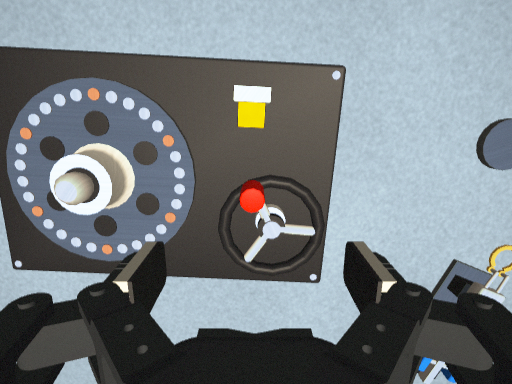

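Run:
```python
from h import *
import pickle
w2=pickle.load(open("w2.pkl","rb"));w6=pickle.load(open("w6.pkl","rb"));g=pickle.load(open("g6.pkl","rb"))
C={}
for n,w,(x0,y0,x1,y1) in (("w2",w2,(60,70,160,150)),("w6",w6,(40,135,125,225))):
    im=w["image"][y0:y1,x0:x1]; hsv=cv2.cvtColor(im,cv2.COLOR_BGR2HSV)
    m=((hsv[...,2]>238)&(hsv[...,1]<30)).astype(np.uint8)*255
    m=cv2.morphologyEx(m,cv2.MORPH_OPEN,np.ones((3,3)))
    cs,_=cv2.findContours(m,cv2.RETR_EXTERNAL,cv2.CHAIN_APPROX_NONE); c=max(cs,key=cv2.contourArea)
    e=cv2.fitEllipse(cv2.convexHull(c)); print(n,e); C[n]=(e[0][0]+x0,e[0][1]+y0)
    o=cv2.resize(im,None,fx=6,fy=6); o2=cv2.cvtColor(cv2.resize(m,None,fx=6,fy=6),cv2.COLOR_GRAY2BGR); cv2.imwrite(f"pics/hub{n}.png",cv2.resize(np.hstack([o,o2]),None,fx=.65,fy=.65))
    print((onz(w,*C[n],.1)*1e3).round(1))
print(tri((w2,C["w2"]),(w6,C["w6"])))
crop(g["image"],305,165,335,205,12,"pics/gs.png")
f=grab_frame("top"); crop(f["image"],185,140,230,185,12,"pics/ts.png")
```

```text
w2 ((42.97683334350586, 42.239925384521484), (59.15175247192383, 68.05741882324219), 141.32701110839844)
[571.6 157.6 100. ]
w6 ((40.42238235473633, 48.96678161621094), (55.99476623535156, 65.61566162109375), 128.40110778808594)
[571.9 157.5 100. ]
(array([0.5714586 , 0.15806188, 0.09892146]), [np.float64(0.0), np.float64(0.0)])
```

View pics/hubw6.png

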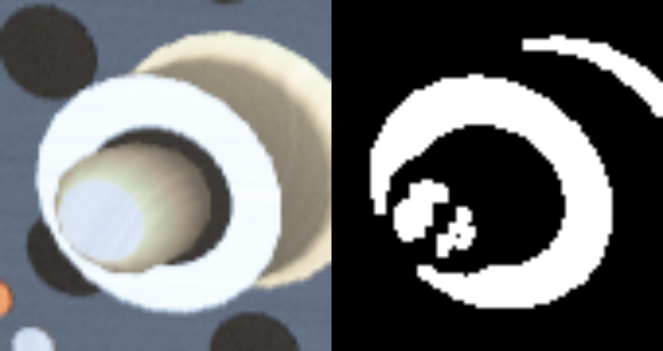

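View pics/gs.png

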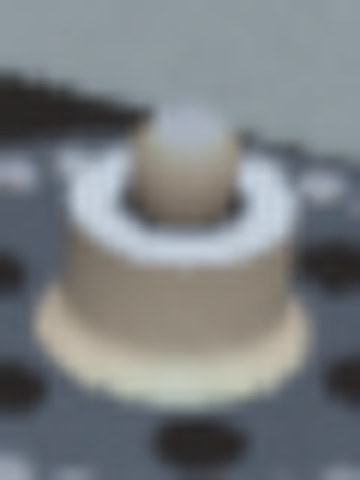

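View pics/ts.png

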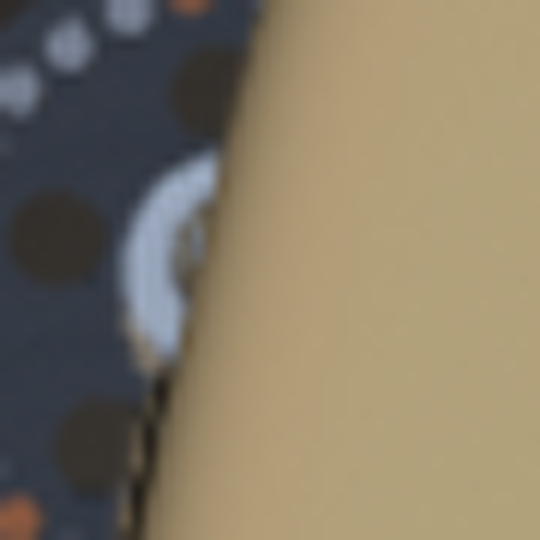

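```bash
python3 -m jog '{"dp":[[0,21.5,17.5],[0,43.1,35],[0,43.1,35],[0,43.1,35],[0,43.1,35],[0,43.1,35],[0,21.5,17.5],[0,0,0],[0,0,0],[0,0,0]],"twist":[[0,0,0],[0,0,0],[0,0,0],[0,0,0],[0,0,0],[0,0,0],[7.6,0,0],[7.6,0,0],[7.5,0,0],[0,0,0]]}'
python3 - <<'E'
from h import *
import pickle
f=grab_frame("wrist"); cv2.imwrite("pics/w7.png",f["image"]); pickle.dump(f,open("w7.pkl","wb"))
s,p,R=tool(); print(p.round(4),np.degrees(np.arctan2(R[1,1],R[0,1])),np.degrees(s["joint_positions"][5]))
w6=pickle.load(open("w6.pkl","rb")); print((onz(w6,65.6,189.4,.122)*1e3).round(1))
E
```

```text
time_s: 12.18
eef_pos: [0.483, -0.2998, 0.2155]
ee_rot: [-0.573, 1.567, 2.467]
force: [1.4, 0.3, 0.4]
finger_gap: 0.997
[ 0.4832 -0.2998  0.2159] -95.80095525338328 147.4724417947739
[572.5 157.5 122. ]
```

View pics/w7.png

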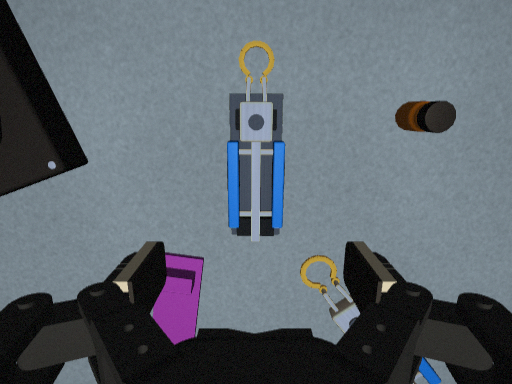

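Run:
```python
from h import *
import pickle
w1=pickle.load(open("w1.pkl","rb"));w7=pickle.load(open("w7.pkl","rb"))
D={}
for n,w,(x0,y0,x1,y1) in (("w1",w1,(190,80,320,270)),("w7",w7,(210,30,300,250))):
    im=w["image"][y0:y1,x0:x1]
    b,m=blobs(im,(100,150,80),(120,255,255),100)
    cs,_=cv2.findContours(m,cv2.RETR_EXTERNAL,cv2.CHAIN_APPROX_NONE)
    rs=[cv2.minAreaRect(c) for c in cs if cv2.contourArea(c)>80]; rs=[((r[0][0]+x0,r[0][1]+y0),r[1],r[2]) for r in rs]; rs.sort(key=lambda r:r[0][0]); print(n,rs)
    b,m=blobs(im,(15,110,80),(32,255,255),3)
    ys,xs=np.nonzero(m); pts=np.c_[xs+x0,ys+y0].astype(np.float32)
    e=cv2.minEnclosingCircle(pts); 
    hu=cv2.convexHull(pts); print('ring enc',e, 'bbox',pts.min(0),pts.max(0))
    D[n]=(rs[0][0],rs[-1][0],e[0])
    crop(w["image"],x0,y0,x1,y1,(3 if n=="w1" else 2.6),f"pics/p{n}.png")
for i,nm in enumerate(("gripL","gripR","ring")): print(nm,tri((w1,D["w1"][i]),(w7,D["w7"][i])))
gl,gr=[onz(w7,*D["w7"][i],.049) for i in (0,1)]; print((gl*1e3).round(1),(gr*1e3).round(1))
print('ring@33',(onz(w7,*D["w7"][2],.033)*1e3).round(1))
crop(w7["image"],225,35,290,145,5,"pics/p7z.png")
```

```text
w1 [((222.7840232849121, 203.11834716796875), (10.461538314819336, 79.4615478515625), 22.61986541748047), ((261.5509338378906, 218.25250244140625), (10.151223182678223, 79.46742248535156), 24.623565673828125)]
ring enc ((284.91912841796875, 108.27941131591797), 18.972505569458008) bbox [270.  90.] [302. 127.]
w7 [((232.5, 184.0), (86.0, 11.0), 90.0), ((277.92533111572266, 184.50904846191406), (11.188957214355469, 85.21475219726562), 1.2188752889633179)]
ring enc ((256.0, 62.04999923706055), 21.426776885986328) bbox [239.  41.] [273.  82.]
gripL (array([ 0.47942573, -0.27643695,  0.05070855]), [np.float64(0.11), np.float64(0.11)])
gripR (array([ 0.47237745, -0.32440815,  0.04379076]), [np.float64(0.03), np.float64(0.03)])
ring (array([ 0.59804632, -0.31315959,  0.02837636]), [np.float64(0.29), np.float64(0.29)])
[ 479.1 -276.3   49. ] [ 473.7 -324.2   49. ]
ring@33 [ 597.5 -313.3   33. ]
```

View pics/p7z.png

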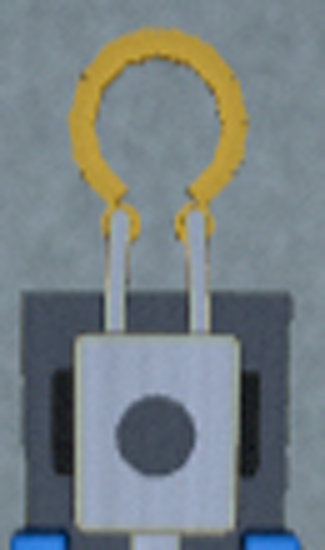

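```bash
python3 -m jog '{"dp":[[25,1.2,-5.1],[50,0,0],[55,0,0],[40,0,0],[18,0,0],[8,0,0],[0,0,0]],"twist":[[0,0,0],[0,0,0],[0,0,0],[0,0,0],[0,0,0],[0,0,0],[0,0,0]]}'
python3 - <<'E'
from h import *
f=grab_frame("wrist"); cv2.imwrite("pics/w8.png",f["image"]); s,p,R=tool(); print(p.round(4),s["force"])
E
```

```text
time_s: 13.1
eef_pos: [0.4897, -0.3025, 0.0221]
ee_rot: [2.581, 1.569, -0.663]
force: [0.0, 0.2, -0.3]
finger_gap: 0.999
[ 0.49   -0.3028  0.0227] [-0.57131831 -0.43557991  0.40919425]
```

View pics/w8.png

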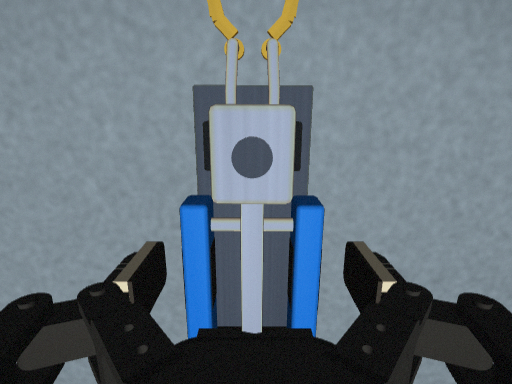

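```bash
python3 -m jog '{"dp":[[2.5,-0.7,1],[0,0,0],[0,0,0],[0,0,0],[0,0,0],[0,0,0],[0,0,0],[0,0,0]],"twist":[[0,0,0],[0,0,0],[0,0,0],[0,0,0],[0,0,0],[0,0,0],[0,0,0],[0,0,0]]}' 1 35
python3 - <<'E'
from h import *
f=grab_frame("wrist"); cv2.imwrite("pics/w9.png",f["image"]); s,p,R=tool(); print(p.round(4),s["force"])
E
```

```text
time_s: 14.15
eef_pos: [0.4888, -0.3017, 0.0203]
ee_rot: [2.716, 1.569, -0.529]
force: [-1.0, 0.3, 6.2]
finger_gap: 0.528
[ 0.4888 -0.3017  0.0202] [-1.15987065  0.16006829  5.15190619]
```

View pics/w9.png

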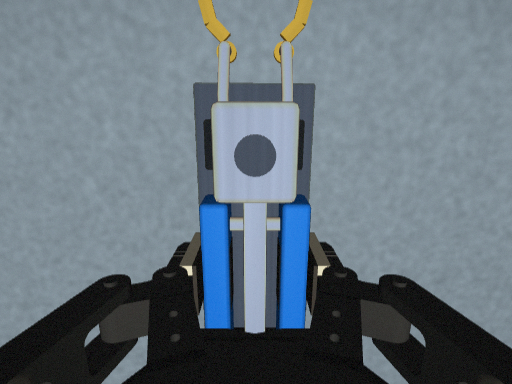

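```bash
python3 -m jog '{"dp":[[-3,0,0],[-15,0,0],[-35,0,0],[-45,0,0],[-30,0,0],[-10,0,0],[0,0,0]],"twist":[[0,0,0],[0,0,0],[0,0,0],[0,0,0],[0,0,0],[0,0,0],[0,0,0]]}'
python3 - <<'E'
from h import *
import pickle
f=grab_frame("wrist"); cv2.imwrite("pics/w10.png",f["image"]); s,p,R=tool(); print(p.round(4),s["force"]); pickle.dump(f,open("w10.pkl","wb"))
g=grab_frame("scene"); crop(g["image"],120,150,280,300,5,"pics/g10.png")
E
```

```text
time_s: 15.08
eef_pos: [0.4881, -0.3013, 0.1572]
ee_rot: [2.542, 1.57, -0.703]
force: [0.3, 1.2, -1.6]
finger_gap: 0.528
[ 0.4874 -0.3008  0.156 ] [-0.85957917  0.36494763 -2.44780706]
```

View pics/w10.png

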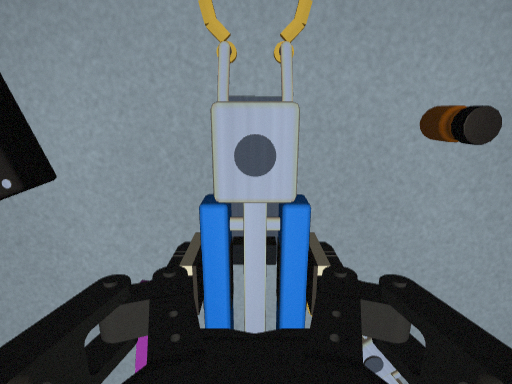

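View pics/g10.png

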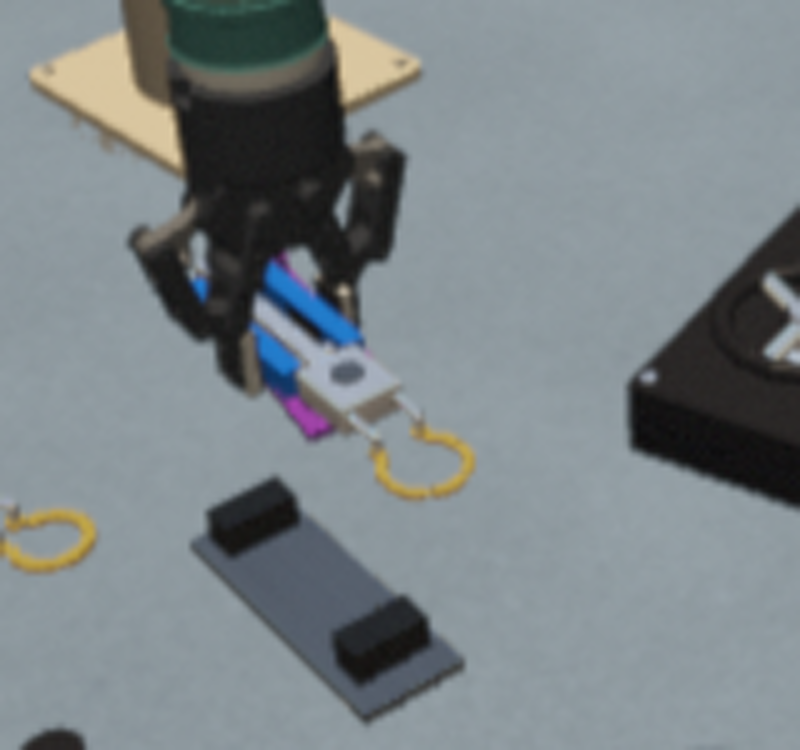

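Run:
```python
from h import *
import pickle
w7=pickle.load(open("w7.pkl","rb"));w10=pickle.load(open("w10.pkl","rb"))
ringc=onz(w7,256.1,57.8,.033); piv=onz(w7,255.8,121.8,.049)
d=ringc-piv; print((ringc*1e3).round(1),(piv*1e3).round(1),np.hypot(*d[:2])*1e3,np.degrees(np.arctan2(d[1],d[0])))
s,p,R=tool()
im=w10["image"]
hsv=cv2.cvtColor(im,cv2.COLOR_BGR2GRAY)[125:190,225:285]
m=(hsv<110).astype(np.uint8)*255
n,l,st,c=cv2.connectedComponentsWithStats(m); k=[i for i in range(1,n) if 800<st[i][4]<2500]; print([(st[i],c[i]+[225,125]) for i in k])
pv=c[k[0]]+[225,125]
zu=p[2]+.0097
X=onz(w10,*pv,zu+.019); print("pivot in tool",(R.T@(X-p)*1e3).round(1))
for e in ((227,51),(284.5,51)):
    X=onz(w10,*e,zu+.002); print("eye in tool",(R.T@(X-p)*1e3).round(1))
b,m=blobs(im[:60],(15,110,80),(32,255,255),3); ys,xs=np.nonzero(m); print("ring px mean x",xs.min(),xs.max())
for r in (0,1,5,10): print(r,np.nonzero(m[r])[0])
```

```text
[ 601.4 -313.8   33. ] [ 540.3 -307.3   49. ] 61.46562329163659 -6.0648206020516175
[(array([   9,    9,   42,   42, 1375], dtype=int32), array([254.75490909, 154.928     ]))]
pivot in tool [-28.8   1.5 -53.1]
eye in tool [-11.9  -9.7 -92.8]
eye in tool [-12.   13.5 -92.8]
ring px mean x 199 311
0 [199 200 201 202 203 204 205 206 207 208 209 210 211 299 300 301 302 303
 304 305 306 307 308 309 310]
1 [199 200 201 202 203 204 205 206 207 208 209 210 211 299 300 301 302 303
 304 305 306 307 308 309 310 311]
5 [200 201 202 203 204 205 206 207 208 209 210 211 212 298 299 300 301 302
 303 304 305 306 307 308 309 310]
10 [201 202 203 204 205 206 207 208 209 210 211 212 213 296 297 298 299 300
 301 302 303 304 305 306 307 308 309]
```

```bash
python3 -m jog '{"dp":[[0,-24,-0.5],[0,-47.8,-1.1],[0,-47.8,-1.1],[0,-47.8,-1.1],[0,-47.8,-1.1],[0,-47.8,-1.1],[0,-47.8,-1.1],[0,-47.8,-1.1],[0,-24,-0.5],[0,0,0]],"twist":[[0,0,0],[0,0,0],[0,0,0],[0,0,0],[0,0,0],[0,0,0],[0,0,0],[0,0,0],[0,0,0],[-5,0,0]]}'
python3 -m jog '{"dp":[[0,0,0],[0,0,0],[0,0,0],[0,0,0],[0,0,0],[0,0,0]],"twist":[[-10,0,0],[-10,0,0],[-10,0,0],[-5,0,0],[0,0,0],[0,0,0]]}'
python3 - <<'E'
from h import *
import pickle
f=grab_frame("wrist"); cv2.imwrite("pics/w11.png",f["image"]); s,p,R=tool(); print(p.round(4),np.degrees(np.arctan2(R[1,1],R[0,1])),np.degrees(s["joint_positions"][5])); pickle.dump((f,p,R),open("w11.pkl","wb"))
E
```

```text
time_s: 16.42
eef_pos: [0.5321, 0.045, 0.1564]
ee_rot: [-1.573, 1.544, 1.607]
force: [-0.4, 0.5, -2.6]
finger_gap: 0.528
time_s: 17.18
eef_pos: [0.5327, 0.0439, 0.1569]
ee_rot: [-2.222, 1.544, 1.564]
force: [-1.1, -0.1, -2.2]
finger_gap: 0.526
[0.5328 0.044  0.157 ] -53.043525069555976 140.00762356762445
```

View pics/w11.png

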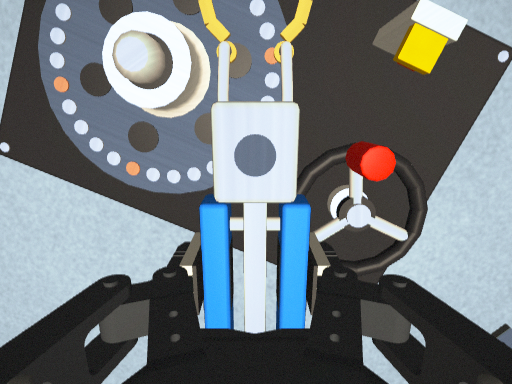

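```bash
cat > lev.py <<'E'
from h import *
s,p,R=tool()
dn=R.T@np.array([0,0,-1.]); ax=np.cross([1,0,0],dn); print("level twist deg (tool)",np.degrees(ax).round(2),"heading y",np.degrees(np.arctan2(R[1,1],R[0,1])).round(2),p.round(4),s["force"].round(1) if hasattr(s["force"],'round') else s["force"])
E
for i in 1; do python3 lev.py; done
```

```text
level twist deg (tool) [ 0.   -0.93  1.2 ] heading y -53.04 [0.5328 0.044  0.157 ] [ 0.2  0.1 -1.3]
```

```bash
python3 -m jog '{"dp":[[0,0,0],[0,0,0],[0,0,0]],"twist":[[0,-0.93,1.2],[0,0,0],[0,0,0]]}'; python3 lev.py
python3 - <<'E'
from h import *
import pickle
f=grab_frame("wrist"); s,p,R=tool(); pickle.dump((f,p,R),open("w12.pkl","wb"))
crop(f["image"],70,0,320,200,3,"pics/w12.png")
E
```

```text
time_s: 17.6
eef_pos: [0.5331, 0.0443, 0.1573]
ee_rot: [2.443, 1.57, -0.053]
force: [-0.1, 0.7, -2.3]
finger_gap: 0.53
level twist deg (tool) [ 0.   -0.03 -0.03] heading y -52.97 [0.5331 0.0443 0.1573] [-0.1  0.7 -2.3]
```

View pics/w12.png

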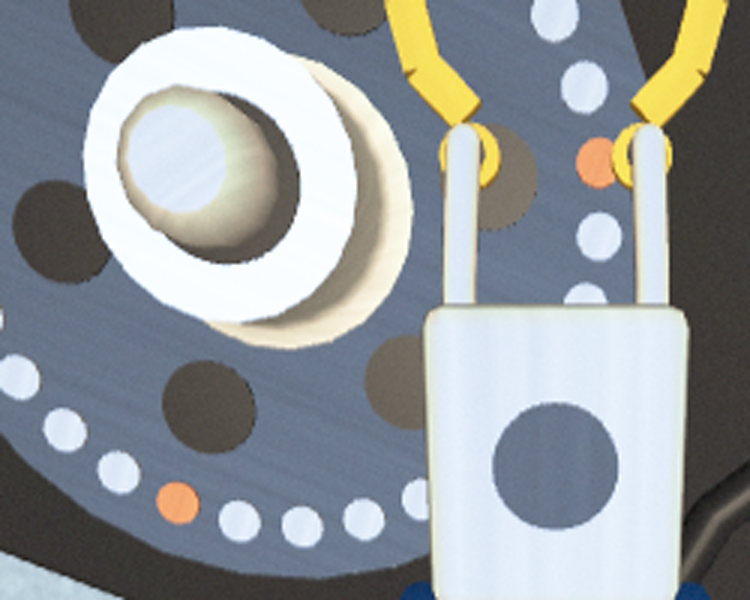

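Run:
```python
from h import *
import pickle
f,p,R=pickle.load(open("w12.pkl","rb"))
zu=p[2]+.0097
tl=lambda X:(R.T@(X-p)*1e3).round(1)
print("spindle top",tl(onz(f,128.7,52.3,.122)),"hub face",tl(onz(f,143.3,58.,.1)))
for z in(.122,.1): print((onz(f,128.7,52.3,.122)*1e3).round(1),(onz(f,143.3,58.,.1)*1e3).round(1))
pv=onz(f,70+556/3-.33,465/3-.33,zu+.019); print("pivot",tl(pv))
for e in ((225.7,52),(283.3,51.3)): print("eye",tl(onz(f,*e,zu+.0015)))
# ellipse of hub face auto
im=f["image"][0:115,90:205]; hsv=cv2.cvtColor(im,cv2.COLOR_BGR2HSV)
m=((hsv[...,2]>238)&(hsv[...,1]<25)).astype(np.uint8)*255
m=cv2.morphologyEx(m,cv2.MORPH_OPEN,np.ones((3,3)))
cs,_=cv2.findContours(m,cv2.RETR_EXTERNAL,cv2.CHAIN_APPROX_NONE); c=max(cs,key=cv2.contourArea); e=cv2.fitEllipse(cv2.convexHull(c)); print(e, tl(onz(f,e[0][0]+90,e[0][1],.1)))
```

```text
spindle top [ 35.3 -67.6 -98.5] hub face [ 57.3 -67.5 -99.2]
[571.  157.4 122. ] [571.6 157.8 100. ]
[571.  157.4 122. ] [571.6 157.8 100. ]
pivot [-28.7   0.9 -51.8]
eye [-11.2 -10.9 -90.5]
eye [-11.1  12.2 -90.7]
((61.5068359375, 59.72917556762695), (93.94754791259766, 115.2769775390625), 119.93585205078125) [ 57.3 -62.6 -98.2]
```

```bash
python3 -m jog '{"dp":[[10,-20,4.5],[10,-28,6.2],[0,-20.2,4.4],[0,0,0],[0,0,0]],"twist":[[0,0,0],[0,0,0],[0,0,0],[0,0,0],[0,0,0]]}'; python3 lev.py
python3 - <<'E'
from h import *
import pickle
s,p,R=tool()
f=grab_frame("wrist");g=grab_frame("scene");t=grab_frame("top"); pickle.dump((f,g,t,p,R),open("w13.pkl","wb"))
cv2.imwrite("pics/w13.png",f["image"]); crop(g["image"],280,150,360,220,8,"pics/g13.png"); crop(t["image"],180,130,240,190,8,"pics/t13.png")
E
```

```text
time_s: 18.27
eef_pos: [0.4812, 0.0893, 0.138]
ee_rot: [2.404, 1.568, -0.091]
force: [0.3, 0.1, -3.3]
finger_gap: 0.534
level twist deg (tool) [ 0.   -0.14 -0.12] heading y -52.97 [0.4812 0.0893 0.138 ] [ 0.3  0.1 -3.3]
```

View pics/w13.png

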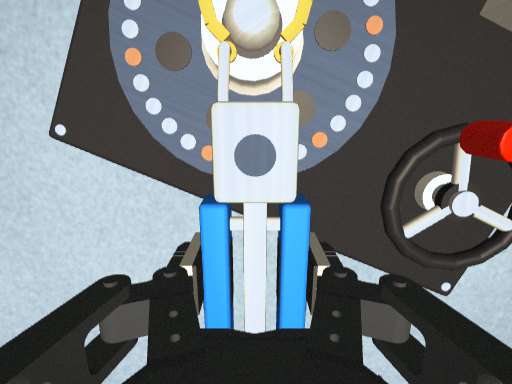

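View pics/g13.png

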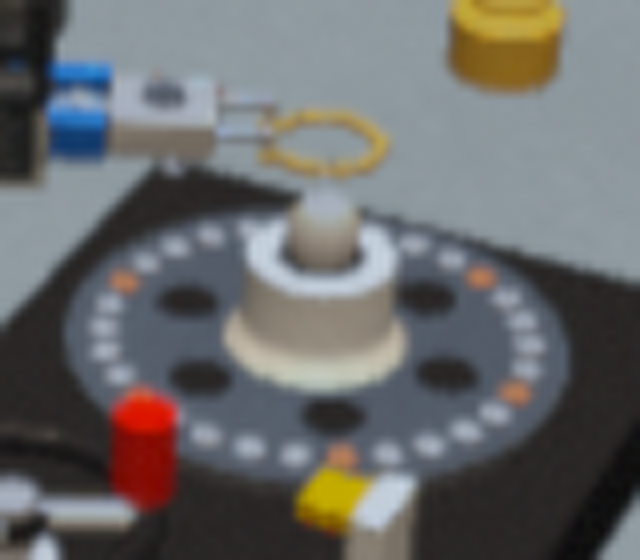

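View pics/t13.png

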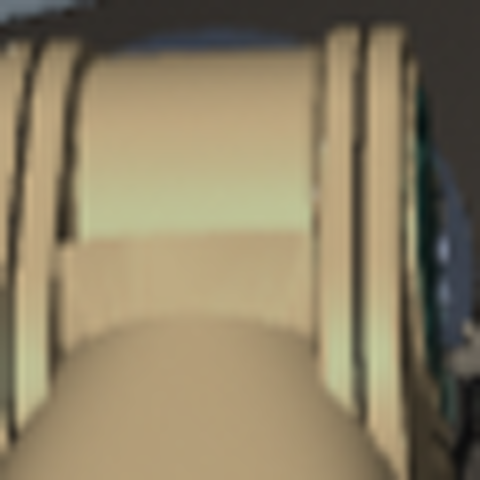

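Run:
```python
from h import *
import pickle
f,g,t,p,R=pickle.load(open("w13.pkl","rb"))
crop(f["image"],190,0,330,110,5,"pics/w13c.png")
for z in (.1,.122,.148): print((proj(g,[.5716,.1577,z])-[280,150])*8+3.5)
```

```text
[324.28714566 251.49213509]
[328.10205053 200.92099618]
[332.69999011 139.96979319]
```

View pics/w13c.png

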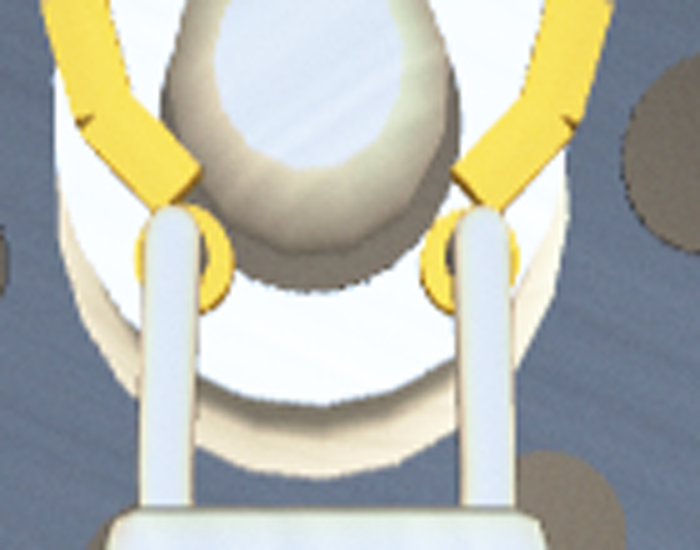

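```bash
python3 -m jog '{"dp":[[0,-1.6,0],[0,0,0],[0,0,0]],"twist":[[0,0,0],[0,0,0],[0,0,0]]}'; python3 lev.py
python3 - <<'E'
from h import *
import pickle
s,p,R=tool()
f=grab_frame("wrist");g=grab_frame("scene"); pickle.dump((f,g,p,R),open("w14.pkl","wb"))
crop(f["image"],190,0,330,110,5,"pics/w14c.png"); crop(g["image"],305,158,335,202,16,"pics/g14.png")
im=g["image"][155:180,305:335]; b,m=blobs(im,(12,70,60),(34,255,255),3); print(b)
for r in range(m.shape[0]):
    x=np.nonzero(m[r])[0]
    if len(x): print(r+155,x+305)
for z in (.1,.122,.148): print(proj(g,[.5716,.1577,z]))
E
```

```text
time_s: 18.8
eef_pos: [0.479, 0.0906, 0.1372]
ee_rot: [2.454, 1.57, -0.042]
force: [-0.4, 0.4, -1.9]
finger_gap: 0.525
level twist deg (tool) [ 0.   -0.03 -0.02] heading y -52.98 [0.479  0.0906 0.1372] [-0.4  0.4 -1.9]
[([7, 9, 16, 8, 44], [15.3, 12.7])]
164 [315 316 317 318 319 320 321 322 323]
165 [314 315 316 323 324 325]
166 [325 326]
167 [326 327]
168 [326 327]
169 [312 313 314 315 316 325 326]
170 [315 316 317 318 319 321 322 323 324 325]
171 [318 320 321 322 323 324]
[320.09839321 180.99901689]
[320.57525632 174.67762452]
[321.14999876 167.05872415]
```

View pics/w14c.png

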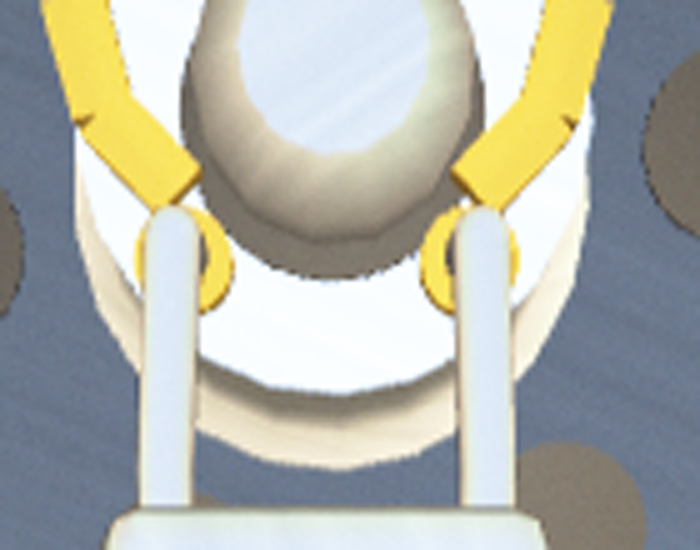

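View pics/g14.png

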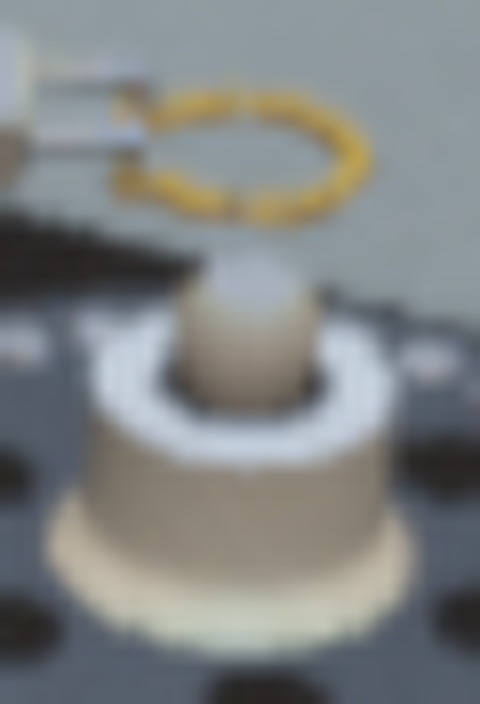

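Run:
```python
from h import *
import pickle
f,g,p,R=pickle.load(open("w14.pkl","rb")); 
tl=lambda X:(R.T@(X-p)*1e3).round(1)
q=lambda x,y:(190+x/5-.4,y/5-.4)
a=tl(onz(f,*q(333,153),.122)); b=tl(onz(f,*q(332,394),.1)); print("disc near",a,"centre z",a[2]-9,"hub near",b,b[2]-28)
zu=p[2]+.0097
for e in (q(185,257),q(470,257)): print("eye",tl(onz(f,*e,zu+.0015)))
print("pivot",tl(onz(f,254.75,154.93,zu+.019)))
w7=pickle.load(open("w7.pkl","rb"))
r=onz(w7,256.1,57.8,.033);v=onz(w7,255.8,121.8,.049);
for e in ((225+118/5-.4,35+224/5-.4),(225+196/5-.4,35+224/5-.4)):
    E=onz(w7,*e,.0315); print("relaxed eye ->ring",np.hypot(*(r-E)[:2])*1e3, "eye from pivot",np.hypot(*(E-v)[:2])*1e3)
```

```text
disc near [  15.2    1.5 -104.5] centre z -113.5 hub near [ 37.2   1.6 -85.4] -113.4
eye [-11.2 -10.4 -90.8]
eye [-11.2  12.4 -90.8]
pivot [-28.7   0.9 -51.7]
relaxed eye ->ring 21.58218355616618 eye from pivot 42.15066604197467
relaxed eye ->ring 21.534307124519895 eye from pivot 42.21932365172525
```

```bash
python3 -m jog '{"dp":[[10,0.55,-0.7],[10,0,0],[0,0,0],[0,0,0]],"twist":[[0,0,0],[0,0,0],[0,0,0],[0,0,0]]}'; python3 lev.py
python3 - <<'E'
from h import *
import pickle
s,p,R=tool()
f=grab_frame("wrist");g=grab_frame("scene"); pickle.dump((f,g,p,R),open("w15.pkl","wb"))
crop(f["image"],190,0,330,110,5,"pics/w15c.png"); crop(g["image"],305,158,335,202,16,"pics/g15.png")
E
```

```text
time_s: 19.4
eef_pos: [0.4797, 0.0907, 0.117]
ee_rot: [2.356, 1.571, -0.139]
force: [0.9, 0.2, -0.7]
finger_gap: 0.526
level twist deg (tool) [ 0.   -0.01 -0.01] heading y -52.98 [0.4797 0.0907 0.117 ] [ 0.9  0.2 -0.7]
```

View pics/w15c.png

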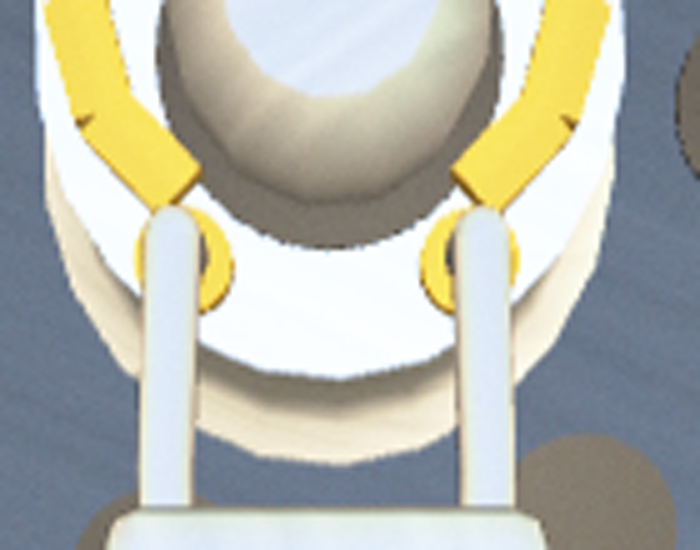

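View pics/g15.png

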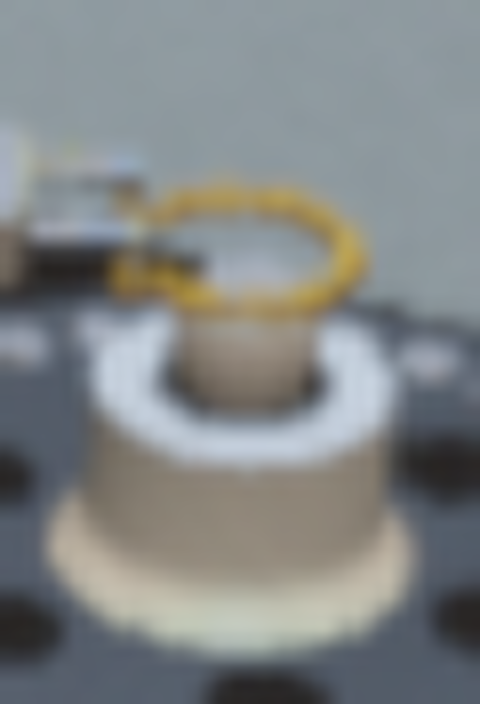

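```bash
python3 -m jog '{"dp":[[4,0.3,-0.4],[4,0,0],[0,0,0]],"twist":[[0,0,0],[0,0,0],[0,0,0]]}'; python3 lev.py; python3 -m jog '{"dp":[[3,0,0],[0,0,0],[0,0,0]],"twist":[[0,0,0],[0,0,0],[0,0,0]]}'; python3 lev.py
python3 - <<'E'
from h import *
import pickle
s,p,R=tool()
f=grab_frame("wrist");g=grab_frame("scene"); pickle.dump((f,g,p,R),open("w16.pkl","wb"))
crop(f["image"],190,0,330,110,5,"pics/w16c.png"); crop(g["image"],305,158,335,202,16,"pics/g16.png")
E
```

```text
time_s: 19.88
eef_pos: [0.48, 0.0907, 0.1087]
ee_rot: [-0.418, 1.57, -2.914]
force: [-1.0, 0.0, -2.0]
finger_gap: 0.528
level twist deg (tool) [-0.    0.02  0.01] heading y -52.97 [0.48   0.0907 0.1087] [-1.  0. -2.]
time_s: 20.25
eef_pos: [0.4804, 0.0907, 0.1062]
ee_rot: [2.514, 1.57, 0.019]
force: [0.9, 0.3, -2.5]
finger_gap: 0.526
level twist deg (tool) [ 0.   -0.03 -0.02] heading y -52.98 [0.4804 0.0907 0.1062] [ 0.9  0.3 -2.5]
```

View pics/w16c.png

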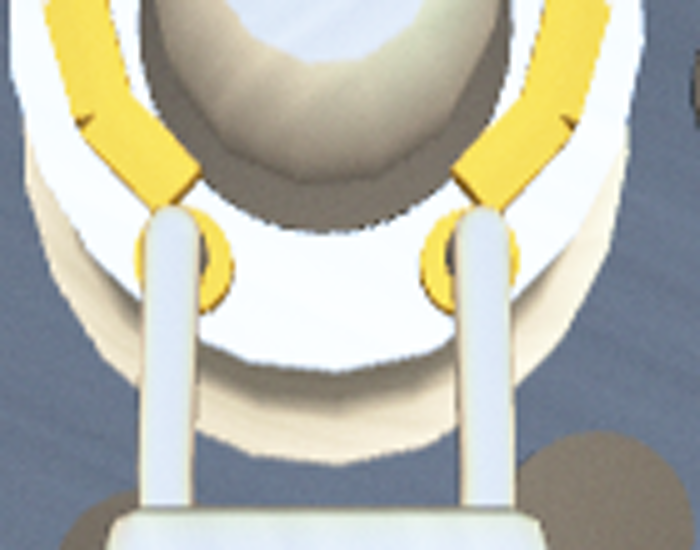

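View pics/g16.png

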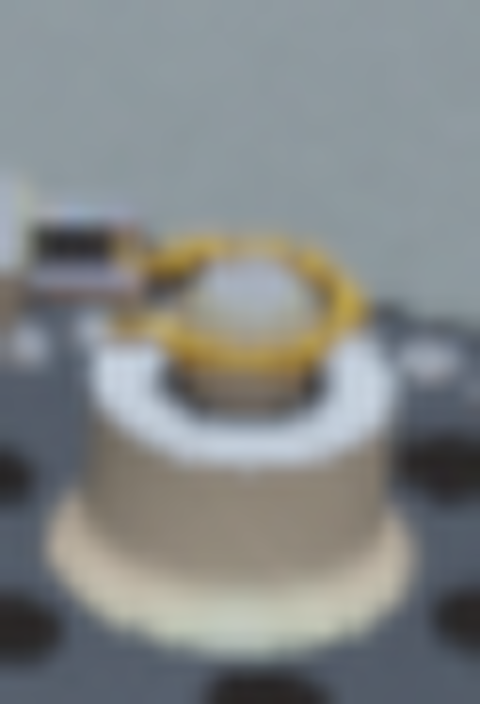

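```bash
python3 -m jog '{"dp":[[4,0,0],[3,0,0],[0,0,0]],"twist":[[0,0,0],[0,0,0],[0,0,0]]}'; python3 lev.py; python3 -m jog '{"dp":[[3,0,0],[2,0,0],[0,0,0],[0,0,0]],"twist":[[0,0,0],[0,0,0],[0,0,0],[0,0,0]]}'; python3 lev.py
python3 - <<'E'
from h import *
import pickle
s,p,R=tool()
f=grab_frame("wrist");g=grab_frame("scene"); pickle.dump((f,g,p,R),open("w17.pkl","wb"))
crop(f["image"],190,0,330,110,5,"pics/w17c.png"); crop(g["image"],300,158,340,202,16,"pics/g17.png")
E
```

```text
time_s: 20.72
eef_pos: [0.48, 0.0907, 0.0987]
ee_rot: [-0.52, 1.57, -3.016]
force: [0.4, -0.4, -0.9]
finger_gap: 0.528
level twist deg (tool) [-0.    0.02  0.01] heading y -52.98 [0.48   0.0907 0.0987] [ 0.4 -0.4 -0.9]
time_s: 21.22
eef_pos: [0.4805, 0.0907, 0.0942]
ee_rot: [2.499, 1.57, 0.004]
force: [0.6, -0.6, -1.9]
finger_gap: 0.528
level twist deg (tool) [ 0.   -0.04 -0.03] heading y -52.97 [0.4805 0.0907 0.0942] [ 0.6 -0.6 -1.9]
```

View pics/w17c.png

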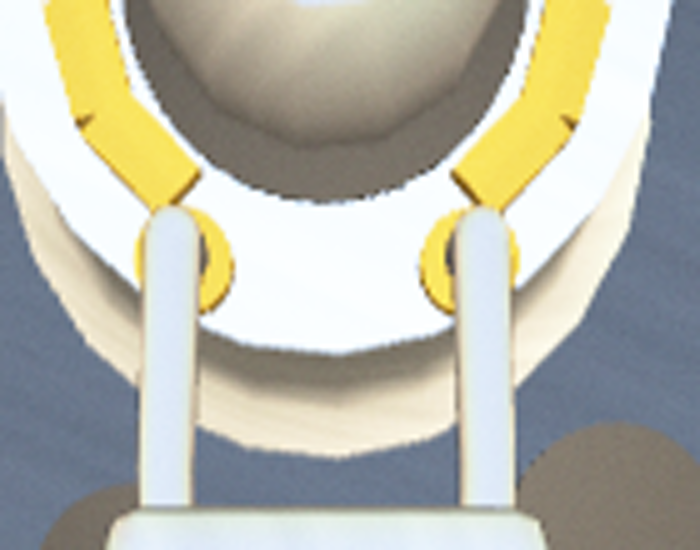

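View pics/g17.png

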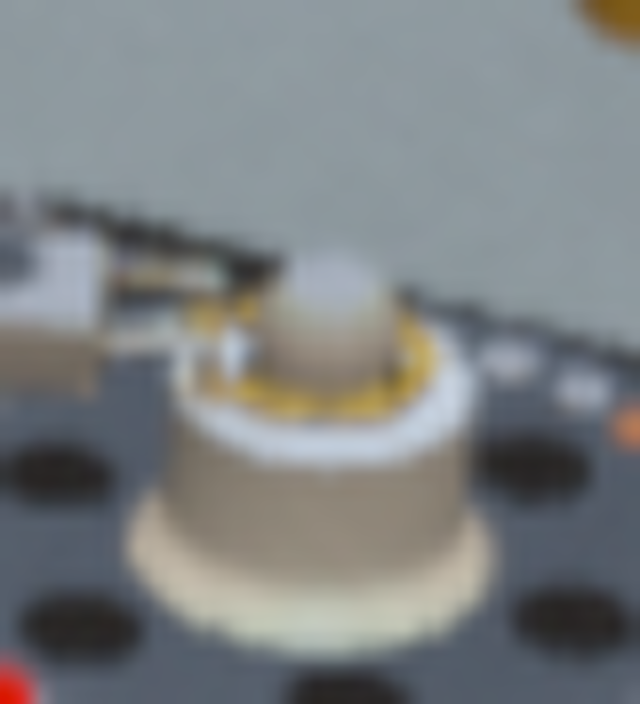

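```bash
python3 -m jog '{"dp":[[1.5,0,0],[0,0,0],[0,0,0]],"twist":[[0,0,0],[0,0,0],[0,0,0]]}'; python3 lev.py; python3 -m jog '{"dp":[[1,0,0],[0,0,0],[0,0,0]],"twist":[[0,0,0],[0,0,0],[0,0,0]]}'; python3 lev.py
python3 - <<'E'
from h import *
import pickle
s,p,R=tool()
f=grab_frame("wrist");g=grab_frame("scene")
crop(g["image"],300,158,340,202,16,"pics/g18.png")
Z=[]
for i in range(4):
    grab_frame("wrist"); s=sense(); Z.append([s["eef_pos"][2]*1e3,s["force"][2]])
print(np.round(Z,2))
crop(f["image"],190,0,330,110,5,"pics/w18c.png")
E
```

```text
time_s: 21.7
eef_pos: [0.4804, 0.0907, 0.0927]
ee_rot: [2.527, 1.57, 0.032]
force: [0.2, 0.8, -2.1]
finger_gap: 0.523
level twist deg (tool) [ 0.   -0.03 -0.02] heading y -52.98 [0.4804 0.0907 0.0927] [ 0.2  0.8 -2.1]
time_s: 22.08
eef_pos: [0.4805, 0.0907, 0.0917]
ee_rot: [2.55, 1.57, 0.055]
force: [-1.2, -0.3, -2.5]
finger_gap: 0.529
level twist deg (tool) [ 0.   -0.03 -0.02] heading y -52.98 [0.4805 0.0907 0.0917] [-1.2 -0.3 -2.5]
[[91.72 -2.21]
 [91.72 -2.17]
 [91.72 -2.07]
 [91.73 -2.45]]
```

View pics/g18.png

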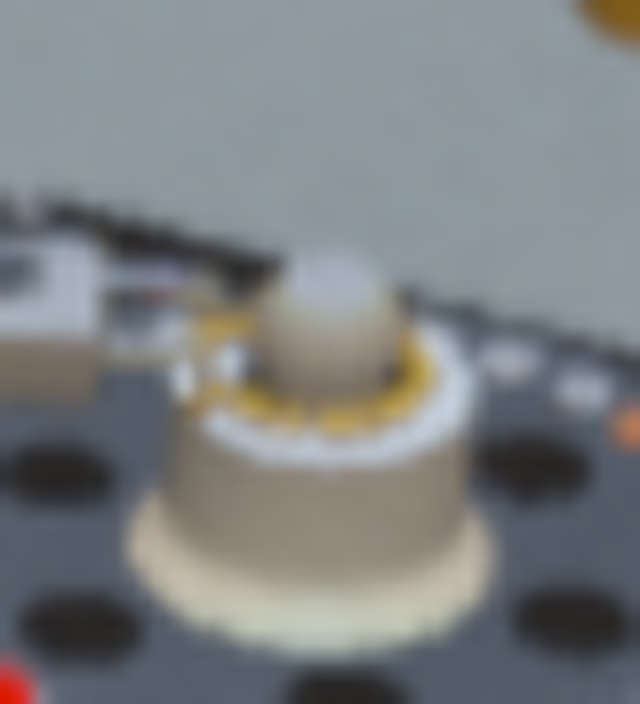

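View pics/w18c.png

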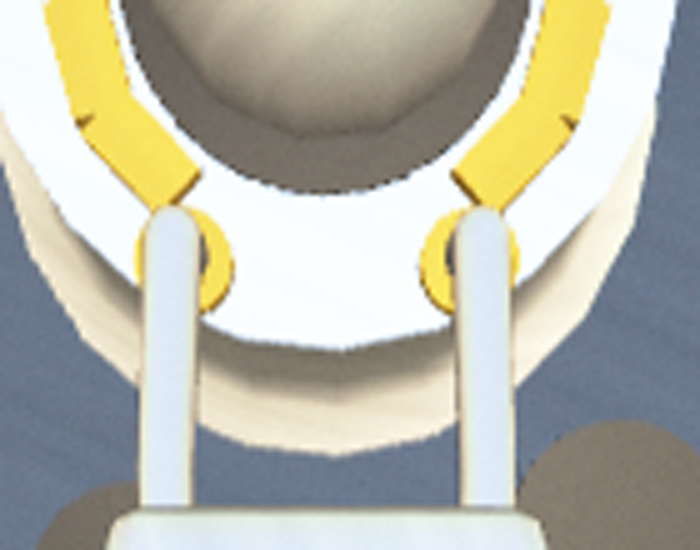

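```bash
python3 -m jog '{"dp":[[0.7,0,0],[0,0,0],[0,0,0]],"twist":[[0,0,0],[0,0,0],[0,0,0]]}'; python3 lev.py
python3 - <<'E'
from h import *
for i in range(3):
    f=grab_frame("wrist"); s=sense(); print(np.array(s["eef_pos"]).round(5),np.array(s["force"]).round(1),np.array(s["moment"]).round(2))
crop(f["image"],190,0,330,110,5,"pics/w19c.png")
E
```

```text
time_s: 22.75
eef_pos: [0.4804, 0.0907, 0.091]
ee_rot: [2.513, 1.57, 0.017]
force: [-0.4, -0.7, -2.2]
finger_gap: 0.529
level twist deg (tool) [ 0.   -0.03 -0.02] heading y -52.98 [0.4804 0.0907 0.091 ] [-0.4 -0.7 -2.2]
[0.48044 0.09071 0.091  ] [-0.   0.3 -2. ] [-0.03  0.02  0.02]
[0.48044 0.09069 0.091  ] [ 0.6  0.6 -1.5] [-0.01  0.02  0.01]
[0.48045 0.09068 0.09101] [ 0.3 -0.1 -2.5] [-0.03 -0.01  0.01]
```

```bash
for i in 1 2; do python3 -m jog '{"dp":[[0.4,0,0],[0,0,0],[0,0,0]],"twist":[[0,0,0],[0,0,0],[0,0,0]]}' >/dev/null
python3 - <<'E'
from h import *
L=[]
for i in range(3):
    f=grab_frame("wrist"); s=sense(); L.append(np.r_[s["eef_pos"],s["force"],s["moment"]])
print(np.mean(L,0).round(4))
E
done
```

```text
[ 0.4805  0.0907  0.0906  0.0996  0.4099 -2.3145 -0.0454  0.0133 -0.006 ]
[ 4.8050e-01  9.0700e-02  9.0300e-02 -2.8360e-01  2.6160e-01 -1.1933e+00
  6.0000e-04  2.9100e-02  5.7000e-03]
```

```bash
python3 -m jog '{"dp":[[-0.3,0,0],[0,0,0],[0,0,0]],"twist":[[0,0,0],[0,0,0],[0,0,0]]}'; python3 lev.py
python3 - <<'E'
from h import *
f=grab_frame("wrist");g=grab_frame("scene"); crop(g["image"],240,150,360,240,6,"pics/g20.png"); crop(f["image"],150,0,380,200,3,"pics/w20.png")
s=sense(); print(s["force"],s["finger_gap"],s["time_s"])
E
```

```text
time_s: 24.32
eef_pos: [0.4804, 0.0907, 0.0904]
ee_rot: [2.537, 1.57, 0.041]
force: [0.5, 0.8, -2.0]
finger_gap: 0.526
level twist deg (tool) [ 0.   -0.03 -0.02] heading y -52.98 [0.4804 0.0907 0.0904] [ 0.5  0.8 -2. ]
[-0.03744631 -0.04962681 -1.29473295] 0.5279841276636986 24.425
```

View pics/g20.png

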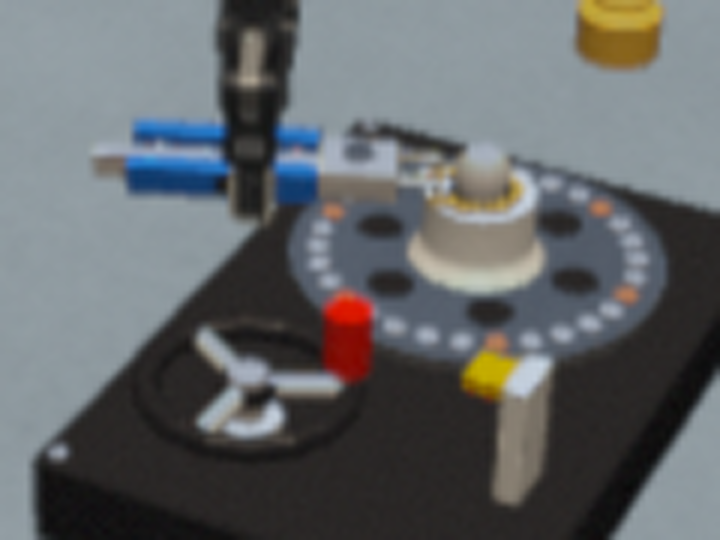

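View pics/w20.png

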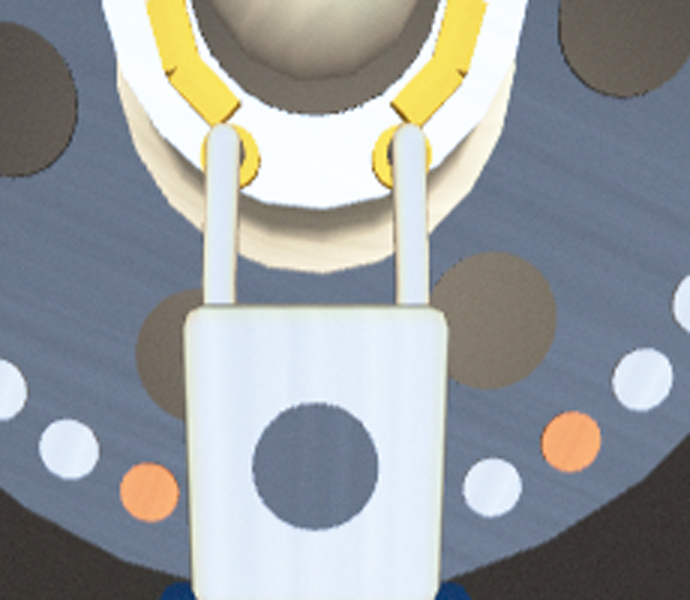

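```bash
python3 -c "
from rig import *
print(close_job())"; python3 lev.py
```

```text
the job is handed in; nothing more can be done
None
the job is handed in; nothing more can be done
```

I did the whole job and handed it in at about 24.4 s of the 61 s allowed.

**What was done**
- **Handwheel:** I turned it about 7.8 rad clockwise until the knob stopped moving, with about 16 N pushing back along its path. The red flag disappeared behind the yellow lug and stayed there after I let go.
- **Pliers:** I took the smaller pair off the dark rest with its black blocks, at 35 N. The gripper opening read about 45 mm, against 46 mm expected for a full squeeze, and the ring spread. The pliers did not shift in the grip on the way to the changer.
- **Ring:** I lowered it over the spindle until it just touched the hub face (about 1 N), then backed off slightly.

**Last checks**
- **Height:** The ring's underside is about 100 mm above the bench, level with the groove.
- **Level and force:** The tool was level to within 0.1°. The vertical force was −1.3 to −2.0 N, close to the roughly −2.2 N reading while carrying the pliers, so almost nothing bears on the hub.
- **Bystanders:** I never touched or moved the four other items, but I made no separate final check of where they stand.

**Problems and disagreements**
- **Ring centring:** The two cameras differed by about 1.5 mm on how centred the ring was along the pliers. I set it between them, and it went down the spindle without any sideways force.
- **Carrying move:** One move fell short and left the tool tilted by 1.5°. I corrected that before placing the ring.
- **Back-off:** The final 0.3 mm back-off raised the tool only about 0.1 mm, so the ring sits on or barely above the hub face.

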